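Roll-test tube offcuts and scrap the squashed ones

TASK

Sort the tube offcuts on the roll tester: push and turn its screw knob clockwise to raise the gate fully, lay every offcut above the gate, one to a lane and across it, and once they all lie still there, turn the knob all the way back to drop the gate. Leave the ones that roll down in the tray at the foot; put the ones that stay on the slope into the blue scrap tub, and finally screw the gate fully up again. Leave the cap, the stone and the tape roll where they are.

Things in the scene. Friction and masses are not known exactly. Their poses are not given: they have to be found in the camera images.
- ramp: The roll tester, a fixed plywood ramp; origin on the table under its middle, x uphill (roughly away from the robot), y to its left. In this frame (mm): slope of 16 degrees from x=-45 (26 high) to x=140 (79 high), 310 wide; cheeks stand 16 above it, a fence at the head 18; four strips 9 high part it into five lanes 59 wide; the gate crosses at x=48. Knob to the left at x=30, y=207.
- lane_1 (a point): Point on the slope's surface in the middle of lane 1 of 5 (1 = leftmost, +y), 46 mm uphill of the gate and 40 mm below the head fence: a place to set an offcut down. Axes as the ramp. An offcut at rest has its centre 13 mm (round) or 10 mm (squashed) off the surface; a round one rolls on down to the gate and stays there if the gate is up.
- lane_2 (a point): Point on the slope's surface in the middle of lane 2 of 5 (1 = leftmost, +y), 46 mm uphill of the gate and 40 mm below the head fence: a place to set an offcut down. Axes as the ramp. An offcut at rest has its centre 13 mm (round) or 10 mm (squashed) off the surface; a round one rolls on down to the gate and stays there if the gate is up.
- lane_3 (a point): Point on the slope's surface in the middle of lane 3 of 5 (1 = leftmost, +y), 46 mm uphill of the gate and 40 mm below the head fence: a place to set an offcut down. Axes as the ramp. An offcut at rest has its centre 13 mm (round) or 10 mm (squashed) off the surface; a round one rolls on down to the gate and stays there if the gate is up.
- lane_4 (a point): Point on the slope's surface in the middle of lane 4 of 5 (1 = leftmost, +y), 46 mm uphill of the gate and 40 mm below the head fence: a place to set an offcut down. Axes as the ramp. An offcut at rest has its centre 13 mm (round) or 10 mm (squashed) off the surface; a round one rolls on down to the gate and stays there if the gate is up.
- lane_5 (a point): Point on the slope's surface in the middle of lane 5 of 5 (1 = leftmost, +y), 46 mm uphill of the gate and 40 mm below the head fence: a place to set an offcut down. Axes as the ramp. An offcut at rest has its centre 13 mm (round) or 10 mm (squashed) off the surface; a round one rolls on down to the gate and stays there if the gate is up.
- tray_floor (a point): Middle of the floor of the catch tray, 6 mm above the table; axes as the ramp. The tray is one trough across the foot of all lanes, 310 long in y and 82 mm wide in x inside, its front lip 36 mm above the table.
- gate (a joint): Height of the steel gate above the slope, m: 0 = sunk flush with the slope, 0.018 = fully up. Driven by the knob: rises in step with its turn.
- knob_turn (a joint): Turn of the black knob, rad, clockwise seen from above: 0 = gate down (bar along the ramp's x axis), 1.4 = gate fully up; end stops at both. It is a steep captive screw: it sinks 12 mm, evenly, over the whole turn clockwise and rises again when turned back, so push down as you turn and follow it. About 0.1 N m turns it; it stays where it is left.
- knob_grip (a point): Centre of the bar grip of the black knob, 78 mm above the table with the gate down, 66 mm with it up: an upright bar 46 mm long, 13 mm thick, 26 mm high (from 13 mm below to 13 mm above this point) on a disc 52 mm across. The bar lies along this point's x axis, which turns with the knob; z is up.
- piece_1_center (a point): Offcut of steel tube with dark bore, 46 mm long, 26 mm across, 60 to 130 g; the point is its centre, half-way up, x along the tube. It is either truly round (26 mm high, rolls on a slope) or squashed to two flats (20 mm high, lies on a flat and stays put on the slope). Four or all five of the offcuts are present; an absent one gives None.
- piece_2_center (a point): Offcut of steel tube with dark bore, 46 mm long, 26 mm across, 60 to 130 g; the point is its centre, half-way up, x along the tube. It is either truly round (26 mm high, rolls on a slope) or squashed to two flats (20 mm high, lies on a flat and stays put on the slope). Four or all five of the offcuts are present; an absent one gives None.
- piece_3_center (a point): Offcut of steel tube with dark bore, 46 mm long, 26 mm across, 60 to 130 g; the point is its centre, half-way up, x along the tube. It is either truly round (26 mm high, rolls on a slope) or squashed to two flats (20 mm high, lies on a flat and stays put on the slope). Four or all five of the offcuts are present; an absent one gives None.
- piece_4_center (a point): Offcut of steel tube with dark bore, 46 mm long, 26 mm across, 60 to 130 g; the point is its centre, half-way up, x along the tube. It is either truly round (26 mm high, rolls on a slope) or squashed to two flats (20 mm high, lies on a flat and stays put on the slope). Four or all five of the offcuts are present; an absent one gives None.
- piece_5_center (a point): Offcut of steel tube with dark bore, 46 mm long, 26 mm across, 60 to 130 g; the point is its centre, half-way up, x along the tube. It is either truly round (26 mm high, rolls on a slope) or squashed to two flats (20 mm high, lies on a flat and stays put on the slope). Four or all five of the offcuts are present; an absent one gives None.
- scrap_tub: Loose blue open tub for scrap, 112 x 159 mm, 56 mm high, 0.5 kg, with a few pins fixed in it up to 9 mm high; origin at the centre of its underside, its long side along its own y; inside 96 x 142 mm, walls 4 mm with a 6 mm rim. May be knocked aside during the job.
- black_dome_cap: Bystander: black domed cap, 68 mm across, 37 mm high; origin under its centre.
- stone: Bystander: sharpening stone 50 x 150 x 24 mm; origin under its centre.
- tape: Bystander: roll of tape 61 mm across, 18 mm high; origin under its centre.
There are look-alikes about, which are no part of the job. What is shaped like the part that bears piece_5_center but green or yellow is not meant.

How it is judged:
On the way, in this order (a step that is already met when the one before it is completed fails the run):
1. the gate is fully raised (value of joint knob_turn above 1.25 rad and value of joint gate above 0.0155 m), for 0.2 s.
2. every offcut lies still and released above the raised gate, across its lane, one to a lane (all of step 1 and x of piece_1_center in the frame of ramp between 0.052 and 0.136 m and y of piece_1_center in the frame of ramp between -0.156 and 0.156 m and z of piece_1_center in the frame of ramp between 0.052 and 0.1 m and linear speed of each of piece_1, piece_2, piece_3, piece_4, piece_5 below 0.03 m/s and contact force between the fingers and piece_1 below 0.05 N and angle between the x axis of each of piece_1_center, piece_2_center, piece_3_center, piece_4_center, piece_5_center and the y axis of ramp, either way round below 0.25 rad and x of piece_2_center in the frame of ramp between 0.052 and 0.136 m and y of piece_2_center in the frame of ramp between -0.156 and 0.156 m and z of piece_2_center in the frame of ramp between 0.052 and 0.1 m and contact force between the fingers and piece_2 below 0.05 N and x of piece_3_center in the frame of ramp between 0.052 and 0.136 m and y of piece_3_center in the frame of ramp between -0.156 and 0.156 m and z of piece_3_center in the frame of ramp between 0.052 and 0.1 m and contact force between the fingers and piece_3 below 0.05 N and x of piece_4_center in the frame of ramp between 0.052 and 0.136 m and y of piece_4_center in the frame of ramp between -0.156 and 0.156 m and z of piece_4_center in the frame of ramp between 0.052 and 0.1 m and contact force between the fingers and piece_4 below 0.05 N and x of piece_5_center in the frame of ramp between 0.052 and 0.136 m and y of piece_5_center in the frame of ramp between -0.156 and 0.156 m and z of piece_5_center in the frame of ramp between 0.052 and 0.1 m and contact force between the fingers and piece_5 below 0.05 N and (x of piece_2_center in the frame of piece_1_center above 0.03 m or x of piece_2_center in the frame of piece_1_center below -0.03 m) and (x of piece_3_center in the frame of piece_1_center above 0.03 m or x of piece_3_center in the frame of piece_1_center below -0.03 m) and (x of piece_4_center in the frame of piece_1_center above 0.03 m or x of piece_4_center in the frame of piece_1_center below -0.03 m) and (x of piece_5_center in the frame of piece_1_center above 0.03 m or x of piece_5_center in the frame of piece_1_center below -0.03 m) and (x of piece_3_center in the frame of piece_2_center above 0.03 m or x of piece_3_center in the frame of piece_2_center below -0.03 m) and (x of piece_4_center in the frame of piece_2_center above 0.03 m or x of piece_4_center in the frame of piece_2_center below -0.03 m) and (x of piece_5_center in the frame of piece_2_center above 0.03 m or x of piece_5_center in the frame of piece_2_center below -0.03 m) and (x of piece_4_center in the frame of piece_3_center above 0.03 m or x of piece_4_center in the frame of piece_3_center below -0.03 m) and (x of piece_5_center in the frame of piece_3_center above 0.03 m or x of piece_5_center in the frame of piece_3_center below -0.03 m) and (x of piece_5_center in the frame of piece_4_center above 0.03 m or x of piece_5_center in the frame of piece_4_center below -0.03 m)), for 0.3 s.
3. the gate is fully dropped; the round offcuts have rolled into the tray and the squashed ones have stayed on the slope (value of joint knob_turn below 0.15 rad and value of joint gate below 0.0025 m and x of piece_1_center in the frame of ramp between -0.128 and -0.05 m and y of piece_1_center in the frame of ramp between -0.156 and 0.156 m and z of piece_1_center in the frame of ramp between 0 and 0.036 m and linear speed of each of piece_1, piece_3, piece_4, piece_2, piece_5 below 0.03 m/s and x of piece_3_center in the frame of ramp between -0.128 and -0.05 m and y of piece_3_center in the frame of ramp between -0.156 and 0.156 m and z of piece_3_center in the frame of ramp between 0 and 0.036 m and x of piece_4_center in the frame of ramp between -0.128 and -0.05 m and y of piece_4_center in the frame of ramp between -0.156 and 0.156 m and z of piece_4_center in the frame of ramp between 0 and 0.036 m and x of piece_2_center in the frame of ramp between -0.025 and 0.136 m and y of piece_2_center in the frame of ramp between -0.156 and 0.156 m and z of piece_2_center in the frame of ramp between 0.03 and 0.1 m and contact force between the fingers and piece_2 below 0.05 N and x of piece_5_center in the frame of ramp between -0.025 and 0.136 m and y of piece_5_center in the frame of ramp between -0.156 and 0.156 m and z of piece_5_center in the frame of ramp between 0.03 and 0.1 m and contact force between the fingers and piece_5 below 0.05 N), for 0.3 s.
4. the squashed offcuts lie in the scrap tub (x of piece_2_center in the frame of scrap_tub between -0.05 and 0.05 m and y of piece_2_center in the frame of scrap_tub between -0.074 and 0.074 m and z of piece_2_center in the frame of scrap_tub between 0 and 0.055 m and x of piece_5_center in the frame of scrap_tub between -0.05 and 0.05 m and y of piece_5_center in the frame of scrap_tub between -0.074 and 0.074 m and z of piece_5_center in the frame of scrap_tub between 0 and 0.055 m), for 0.2 s.
At the end, for the whole second after the job is handed in: The round offcuts lie at rest in the catch tray, the squashed ones at rest inside the upright scrap tub, and the gate is fully up (at least 15.5 of its 18 mm, knob turned beyond 1.25 rad) (all of step 1 and all of step 4 and x of piece_1_center in the frame of ramp between -0.128 and -0.05 m and y of piece_1_center in the frame of ramp between -0.156 and 0.156 m and z of piece_1_center in the frame of ramp between 0 and 0.036 m and linear speed of each of piece_1, piece_3, piece_4, piece_2, piece_5 below 0.03 m/s and x of piece_3_center in the frame of ramp between -0.128 and -0.05 m and y of piece_3_center in the frame of ramp between -0.156 and 0.156 m and z of piece_3_center in the frame of ramp between 0 and 0.036 m and x of piece_4_center in the frame of ramp between -0.128 and -0.05 m and y of piece_4_center in the frame of ramp between -0.156 and 0.156 m and z of piece_4_center in the frame of ramp between 0 and 0.036 m and angle between scrap_tub's own z axis and vertical below 0.15 rad); the robot touches nothing.
It fails at once if the cap is shifted by more than 25 mm (distance of black_dome_cap from where it was at the start of the episode above 0.025 m).
It fails at once if the stone is shifted by more than 25 mm (distance of stone from where it was at the start of the episode above 0.025 m).
It fails at once if the tape roll is shifted by more than 25 mm (distance of tape from where it was at the start of the episode above 0.025 m).
It fails at once if the scrap tub is tipped over (angle between scrap_tub's own z axis and vertical above 0.7 rad).
Of piece_1, piece_2, piece_3, piece_4, piece_5 only 4 to 5 are there at a start; the rules pass over those that are not, and their reading is None.
At some moment in a run one of scrap_tub may be knocked a few centimetres aside while the robot is not near it.
Once in a run the grip may slacken for a moment while it holds something.
It also fails if it takes over 210 s, if anything falls off the work surface, if the arm or the gripper's body presses on something with over 40 N, if the wrist force passes 120 N, or if a joint passes its speed limit or range.

ROBOT

A 7-joint arm with a two-finger parallel gripper is mounted at the origin on a cart in front of the work surface, level with it; the furniture and walls round the work are solid. World frame = base frame: x ahead of the robot, y to its left, z up, the work surface at z = 0. Lengths are in m, angles in rad, forces in N, time in s.
With the tool pointing down it reaches from about 0.4 to 0.85 m from the base axis. Payload 10.4 kg.
Tool frame: the origin (TCP) lies at the very end of the fingers, on their centre line; the grasp point (between the pads) lies 19 mm behind it (r.pinch_z is the distance from the TCP to the grasp point, in m); z points along the fingers, y is the line along which they close (so a half turn about z gives the same grasp; the last joint's range is limited). The gripper opens to 87 mm and grips with 3 to 60 N. Pads are 19 mm wide; open, the fingers measure 117 mm over their backs; the gripper's body (75 mm by 190 mm) begins 51 mm behind the grasp point.
Start: joints at [-1.218, 0.332, -0.065, 1.46, 0.022, 1.35, -0.088], TCP at [0.229, 0.581, 0.223] pointing down, gripper open.
Joint ranges: [-2.6, 2.6], [-0.5, 2.12], [-1.47, 1.34], [0.16, 2.42], [-1.27, 4.41], [0.06, 2.06], [-2.6, 2.6]. Speed limits (rad/s): [2.22, 2.22, 2.79, 2.79, 3.14, 3.14, 3.14].

INTERFACE

Orientations are given as a unit quaternion [x, y, z, w].
In Python, from bench import sensors, vision, r gives the robot as it stands.
- The arm moves only by the shell command python3 -m crank 'ROWS' [OPENING] [FORCE]. ROWS is JSON, a list of rows, each a list of 2 entries, a list of its own where there are three numbers: the shift along the tool's x, y, z normalised to -1 to 1, where 1 is 3 cm, then the turn about the tool's z normalised to -1 to 1, where 1 is 8 degrees. A call has 1 to 12 rows; each row shifts and turns the commanded pose from where the row before left it, along the tool's axes as they then stand; what a row does not reach is not made up. A row lasts 1/8 s, in which the tool goes at most 62.5 mm and 10.7 degrees, less where a joint would pass 70% of its speed; a pose out of reach is approached as far as the arm can. A call with a number of a shift or a turn outside -1 to 1 is refused whole. A call with a gripper value outside its range is refused whole. OPENING is the opening, from 0 (shut) to 1 (fully open), set as the call begins (- or left out, the last holds). The fingers move at their own pace and stop on an object; FORCE is the grip in N (left out, the last holds). Time passes only in rows, so rows that do not move let the fingers close. It gives the time, the measured TCP pose, the force, the opening and the grip force at its end, in the units of the state.
- sensors.read_state(): the state, without advancing time (a new reading comes with each control period).
- vision.camera(name): name is "scene" or "top" or "wrist"; returns the picture (400x640x3 uint8, red, green, blue); there is no depth.
- vision.camera_model(name): a dict with "vertical_fov" (degrees; the focal length in pixels is half the picture's height over the tangent of half this angle, whatever the lens; pixels are square), "cx", "cy" (the principal point, pixels), "camera_from_world" (4x4, takes a point from world to camera coordinates); the wrist camera has in their place "hand_eye" (4x4, takes a point from camera to tool coordinates, whose origin is the TCP and whose axes are the flange's). Camera axes: x right, y down, z forward; pixel columns grow to the right and rows downward; lengths in m; the calibration is good to about 2 mm. A picture is of the moment at which its call begins: read the wrist's pose just before it. camera_model takes no time and is no camera call.
- r.close_job(): hands the job in; it is judged then, once.
The state is a dict: "time": time; "joint_positions": joint angles; "joint_vel": joint speeds; "joint_torque": joint torques, N m; "ee_pos": TCP position; "eef_rot": TCP orientation; "ft_force": force on the tool from outside, world axes, zero at the start; "torque": the same for the moment, N m; "width": finger opening in m; "grip_force": force on a finger pad.
Only numpy, scipy, OpenCV 4.12 (cv2) and the standard library are available. Lean on these libraries where they do the work, as an engineer would, in place of code of your own. Each camera call takes 0.05 s, during which the arm holds its last target. There are 200 camera calls.

## Working session

There is one attempt and no reset: what is moved stays moved. The work goes in short steps, Python scripts to look and compute and a shell command to move; the robot and the scene stay as the last step left them, time stands still between calls to the robot, and variables do not carry over. Pictures are saved under pics/ and viewed, at most 14 in all, crops included, and the job is handed in when it is done.

```bash
ls; mkdir -p pics; python3 - <<'E'
from bench import sensors, vision, r
import cv2, numpy as np
np.set_printoptions(precision=4,suppress=True)
s=sensors.read_state(); print({k:np.round(v,4).tolist() for k,v in s.items()}, r.pinch_z)
for n in ("scene","top"):
    cv2.imwrite(f"pics/{n}0.png",vision.camera(n)[:,:,::-1]); m=vision.camera_model(n); print(n,m)
print(vision.camera_model("wrist"))
E
```

```text
pics
{'time': 0.0, 'joint_positions': [-1.2176, 0.3328, -0.0647, 1.461, 0.0216, 1.3499, -0.0885], 'joint_vel': [0.0004, -0.0004, -0.0029, -0.0, 0.0008, -0.0011, 0.0005], 'joint_torque': [0.0008, -62.3248, 0.0257, -38.9895, -0.0611, 0.0395, 0.0002], 'ee_pos': [0.2293, 0.581, 0.2218], 'eef_rot': [0.1868, 0.9824, -0.0007, -0.0001], 'ft_force': [1.1421, -0.225, 1.3922], 'torque': [0.0001, -0.0094, -0.0003], 'grip_force': 0.0, 'width': 0.0869} 0.0187
scene {'vertical_fov': 47.364255240244674, 'cx': 321.3987402569845, 'cy': 205.64496218443242, 'camera_from_world': array([[-0.885 , -0.4653, -0.0157,  0.5426],
       [-0.2371,  0.4796, -0.8448,  0.1819],
       [ 0.4006, -0.744 , -0.5348,  1.0765],
       [ 0.    ,  0.    ,  0.    ,  1.    ]])}
top {'vertical_fov': 52.42069587440211, 'cx': 318.56938644994125, 'cy': 197.73111444438157, 'camera_from_world': array([[-0.0016, -1.    ,  0.0037,  0.056 ],
       [-0.9888,  0.001 , -0.1492,  0.5614],
       [ 0.1492, -0.0039, -0.9888,  1.176 ],
       [ 0.    ,  0.    ,  0.    ,  1.    ]])}
{'vertical_fov': 65.35549761272028, 'cx': 322.67899588709963, 'cy': 204.69986905498467, 'hand_eye': array([[-0.0001, -0.9563, -0.2925,  0.0814],
       [ 1.    ,  0.0001, -0.0006,  0.0001],
       [ 0.0006, -0.2925,  0.9563, -0.1633],
       [ 0.    ,  0.    ,  0.    ,  1.    ]])}
```

View pics/top0.png

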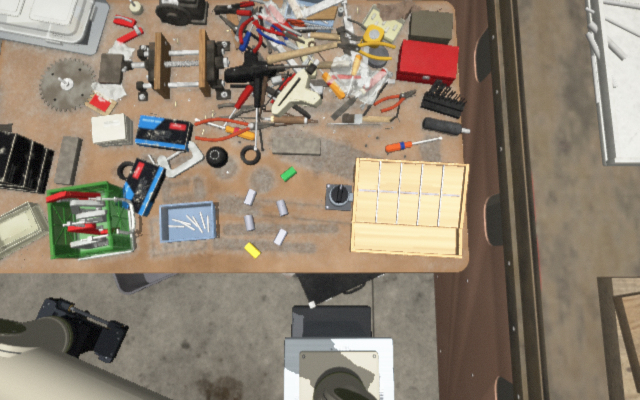

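View pics/scene0.png

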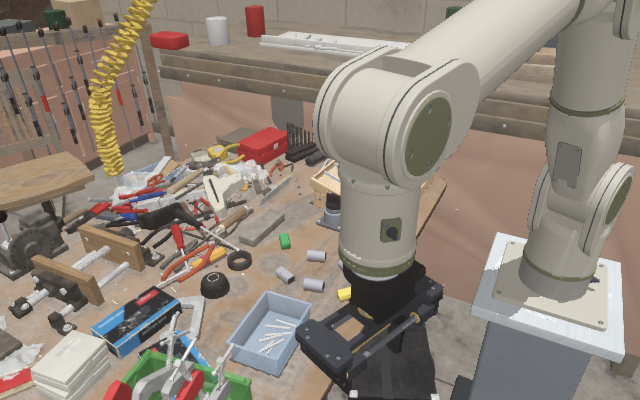

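The top view shows grey tubes near (250,197), (281,207), (249,223) and (280,237). A green one at (288,174) and a yellow one at (252,250) are look-alikes. The ramp spans about (350-468, 158-258), with the knob at (340,195), tub (188,222), cap (217,156), tape (250,155) and stone (297,146). I'll measure the masks and confirm in a crop.

```bash
cat > h.py <<'E'
from bench import sensors, vision, r
import cv2, numpy as np
from scipy.spatial.transform import Rotation as R
np.set_printoptions(precision=4,suppress=True)
def model(n, s=None):
    m=vision.camera_model(n); f=200/np.tan(np.radians(m["vertical_fov"])/2)
    if n=="wrist":
        T=np.eye(4);T[:3,:3]=R.from_quat(s["eef_rot"]).as_matrix();T[:3,3]=s["ee_pos"]
        W=T@m["hand_eye"]
    else: W=np.linalg.inv(m["camera_from_world"])
    return f,m["cx"],m["cy"],W
def plane(M,u,v,z):
    f,cx,cy,W=M; d=W[:3,:3]@np.array([(u-cx)/f,(v-cy)/f,1]); o=W[:3,3]
    return o+d*(z-o[2])/d[2]
def proj(M,p):
    f,cx,cy,W=M; q=np.linalg.inv(W)@np.append(p,1); return np.array([cx+f*q[0]/q[2],cy+f*q[1]/q[2]])
def shot(n,save=None):
    s=sensors.read_state(); im=vision.camera(n)
    if save: cv2.imwrite(f"pics/{save}.png",im[:,:,::-1])
    return im,model(n,s),s
def yaw():
    x=R.from_quat(sensors.read_state()["eef_rot"]).as_matrix()[:,0]; return np.degrees(np.arctan2(x[1],x[0]))
def go(p,ydeg=None,ref=None):
    """p target TCP, ydeg desired yaw of tool x. prints turn (units of 8deg) then shift in units of 3cm along tool axes after turn"""
    s=sensors.read_state(); y0=yaw(); y=y0 if ydeg is None else ydeg
    d=(y-y0+180)%360-180
    c,sn=np.cos(np.radians(y)),np.sin(np.radians(y))
    D=np.array(p)-s["ee_pos"]
    print("turn units",round(-d/8,2),"shift units after turn", np.round(np.array([c*D[0]+sn*D[1], sn*D[0]-c*D[1], -D[2]])/0.03,2), "yaw0",round(y0,1),"q7",round(s["joint_positions"][6],2))
E
python3 - <<'E'
from h import *
im=cv2.imread("pics/top0.png")
a=cv2.resize(im[160:260,235:335],(600,600),interpolation=cv2.INTER_CUBIC)
cv2.imwrite("pics/crop_p.png",a[:, :])
cv2.imwrite("pics/crop_r.png",cv2.resize(im[150:265,320:475],None,fx=5,fy=5,interpolation=cv2.INTER_CUBIC))
M=model("top")
hsv=cv2.cvtColor(im,cv2.COLOR_BGR2HSV)
print([ (p,hsv[p[1],p[0]]) for p in [(250,197),(281,207),(249,223),(280,237),(188,215),(230,210)]])
mask=((hsv[:,:,1]<70)&(hsv[:,:,2]>110)).astype(np.uint8)
mask[:165]=0;mask[262:]=0;mask[:,:225]=0;mask[:,325:]=0
n,l,st,c=cv2.connectedComponentsWithStats(mask)
for i in range(1,n):
    if st[i,4]>30:
        cn=np.argwhere(l==i)[:,::-1].astype(np.float32); rr=cv2.minAreaRect(cn)
        w=plane(M,*c[i],0.016)
        P=[plane(M,*b,0.016)[:2] for b in cv2.boxPoints(rr)]
        e=[P[1]-P[0],P[2]-P[1]]; e.sort(key=np.linalg.norm)
        print(c[i],st[i,4],w,"len",np.linalg.norm(e[1]),np.linalg.norm(e[0]),"ang",np.degrees(np.arctan2(e[1][1],e[1][0])))
E
```

```text
[((250, 197), array([113,  10, 234], dtype=uint8)), ((281, 207), array([118,  14, 221], dtype=uint8)), ((249, 223), array([118,  14, 218], dtype=uint8)), ((280, 237), array([120,   7, 242], dtype=uint8)), ((188, 215), array([105,  44, 192], dtype=uint8)), ((230, 210), array([ 16,  60, 154], dtype=uint8))]
[230.8202 171.0169] 178 [0.6492 0.3263 0.016 ] len 0.047329968060518215 0.04333708609694659 ang -178.41592925055838
[313.3779 167.9942] 172 [0.6586 0.0711 0.016 ] len 0.08989993095324952 0.028473045224953118 ang -90.03899135137182
[265.1504 220.577 ] 4097 [0.4955 0.2174 0.016 ] len 0.30658369674017466 0.2761367702590963 ang -90.03954008238817
[300.45 203.9 ] 40 [0.5464 0.1106 0.016 ] len 0.026087382738367228 0.016481251947555682 ang -116.78520386323109
```

View pics/crop_p.png

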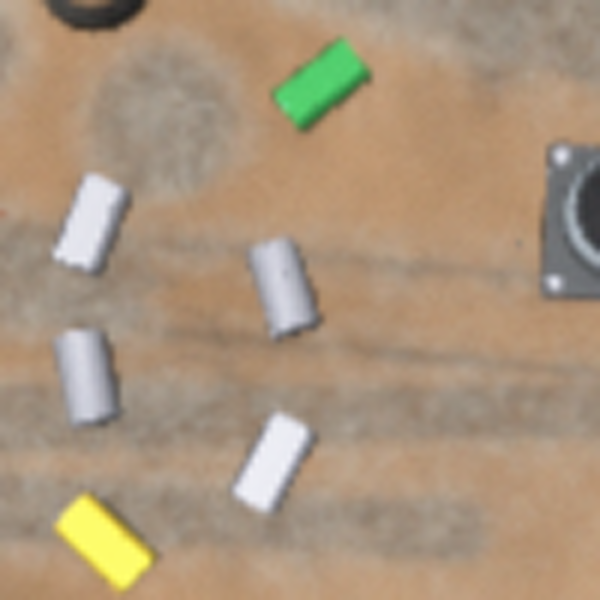

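View pics/crop_r.png

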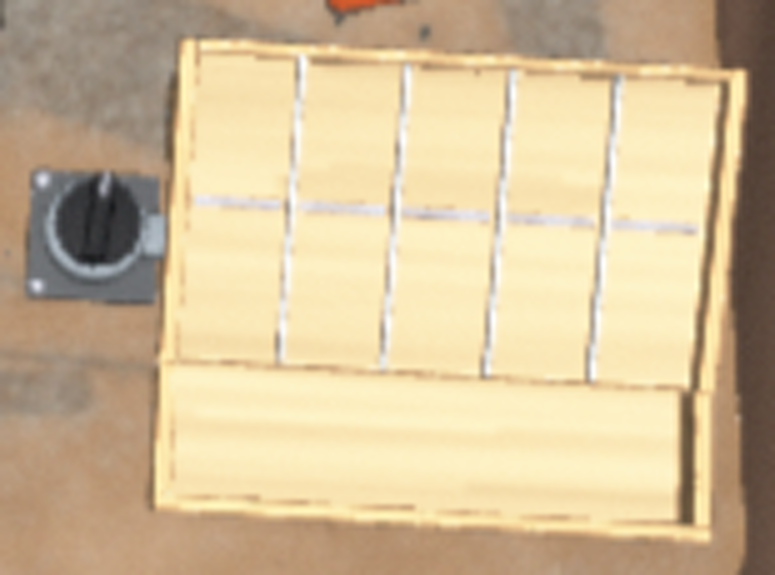

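The crop confirms four grey offcuts, at (250,197), (282,208), (249.5,223) and (281,237); green and yellow are excluded. The ramp crop shows the gate line from (358.4,190) to (459.4,196), the strip feet at y≈223-226, and the knob at (339,195) with its bar along the ramp's x axis.

```bash
python3 - <<'E'
from h import *
im=cv2.imread("pics/top0.png"); M=model("top"); print("cam",M[3][:3,3])
hsv=cv2.cvtColor(im,cv2.COLOR_BGR2HSV)
t=np.tan(np.radians(16)); zs=lambda x:0.026+(x+0.045)*t
pts=[((192,200),(.048,.155,zs(.048))),((697,230),(.048,-.155,zs(.048)))]
for (u,v),y in zip([(280,363),(384,368),(487,376),(591,381)],[.0942,.0314,-.0314,-.0942]): pts.append(((u,v),(-.045,y,zs(-.045)+.009)))
A=np.array([p[1] for p in pts]); B=np.array([plane(M,320+p[0][0]/5,150+p[0][1]/5,p[1][2]) for p in pts])
a=A[:,:2]-A[:,:2].mean(0); b=B[:,:2]-B[:,:2].mean(0)
th=np.arctan2((a[:,0]*b[:,1]-a[:,1]*b[:,0]).sum(),(a*b).sum()); c,s=np.cos(th),np.sin(th); Rm=np.array([[c,-s],[s,c]])
o=B[:,:2].mean(0)-Rm@A[:,:2].mean(0)
print("ramp origin",o,"yaw",np.degrees(th),"res mm",1000*(B[:,:2]-(A[:,:2]@Rm.T+o)))
np.savez("ramp.npz",o=o,th=th)
k=o+Rm@[.03,.207]; print("knob world",k,"from pixel (bar top z .09)",plane(M,320+97/5,150+222/5,.085))
print("head strips px chk",[5*(proj(M,[*(o+Rm@[.138,y]),zs(.138)+.009])-[320,150]) for y in (.0942,-.0942)])
for y in (.1255,.0628,0,-.0628,-.1255): print("lane",o+Rm@[.048+.046*np.cos(np.radians(16)),y],zs(.048+.046*np.cos(np.radians(16))))
mask=((hsv[:,:,1]<32)&(hsv[:,:,2]>150)).astype(np.uint8)
mask[:180]=0;mask[262:]=0;mask[:,:235]=0;mask[:,300:]=0
n,l,st,cc=cv2.connectedComponentsWithStats(mask)
def rep(name,l,i,z):
    cn=np.argwhere(l==i)[:,::-1].astype(np.float32); rr=cv2.minAreaRect(cn)
    P=[plane(M,*q,z)[:2] for q in cv2.boxPoints(rr)]
    e=[P[1]-P[0],P[2]-P[1]]; e.sort(key=np.linalg.norm)
    print(name,rr[0],plane(M,*rr[0],z),"len",np.linalg.norm(e[1]),np.linalg.norm(e[0]),"ang",np.degrees(np.arctan2(e[1][1],e[1][0])))
for i in range(1,n):
    if st[i,4]>50: rep("piece",l,i,.016)
hm=((abs(hsv[:,:,0].astype(int)-106)<12)&(hsv[:,:,1]>35)&(hsv[:,:,2]>90)).astype(np.uint8)
hm[:195]=0;hm[250:]=0;hm[:,:155]=0;hm[:,222:]=0
n,l,st,cc=cv2.connectedComponentsWithStats(hm); i=1+np.argmax(st[1:,4]); rep("tub",l,i,.05)
for nm,u,v,z in(("cap",217,156,.03),("tape",250,155,.015),("stone",297,146,.02),("green",288,174,.02),("yellow",252,250,.02)):print(nm,plane(M,u,v,z))
go([*k,.2],np.degrees(th)+90); go([*k,.2],np.degrees(th)-90)
E
```

```text
cam [0.3797 0.06   1.2464]
ramp origin [ 0.5264 -0.2115] yaw -3.403798350834717 res mm [[-0.4384 -3.8196]
 [-0.4269  5.1047]
 [ 0.1257 -1.5108]
 [ 0.7833 -0.9569]
 [-0.3522  0.2854]
 [ 0.3086  0.8971]]
knob world [ 0.5686 -0.0067] from pixel (bar top z .09) [ 0.5647 -0.0049  0.085 ]
head strips px chk [array([301.7571,  44.0396]), array([623.3344,  62.4685])]
lane [ 0.6259 -0.0917] 0.0653466392431511
lane [ 0.6222 -0.1543] 0.0653466392431511
lane [ 0.6185 -0.217 ] 0.0653466392431511
lane [ 0.6147 -0.2797] 0.0653466392431511
lane [ 0.611  -0.3423] 0.0653466392431511
piece (249.12327575683594, 196.82875061035156) [0.5684 0.2678 0.016 ] len 0.05047674290659169 0.02389290066545676 ang -22.961647225435165
piece (281.1000061035156, 206.8000030517578) [0.5376 0.1695 0.016 ] len 0.0458803664172096 0.02217323565513456 ang -161.15590395604946
piece (248.01922607421875, 222.0961456298828) [0.4909 0.2693 0.016 ] len 0.046156638959675915 0.02254339551068852 ang -167.46568396980072
piece (279.5000305175781, 236.50003051757812) [0.4472 0.1733 0.016 ] len 0.04956898349504381 0.02311944305447297 ang -25.979656162955337
tub (186.8650665283203, 221.4756622314453) [0.4899 0.4437 0.05  ] len 0.16615089099969316 0.11182950389065427 ang -86.19209626590686
cap [0.6933 0.3671 0.03  ]
tape [0.7003 0.2684 0.015 ]
stone [0.7277 0.122  0.02  ]
green [0.6388 0.1492 0.02  ]
yellow [0.4068 0.2547 0.02  ]
turn units 8.98 shift units after turn [-18.89  12.46   0.73] yaw0 158.5 q7 -0.09
turn units -13.52 shift units after turn [ 18.89 -12.46   0.73] yaw0 158.5 q7 -0.09
```

```bash
python3 -m crank '[[[0,0,0],-0.75],[[0,0,0],-0.75],[[0,0,0],-0.76],[[-0.62,-0.945,0],0],[[-0.62,-0.945,0],0],[[-0.62,-0.945,0],0],[[-0.62,-0.945,0],0],[[-0.62,-0.945,0],0],[[-0.62,-0.945,0],0],[[-0.62,-0.945,0],0],[[-0.62,-0.945,0],0],[[-0.62,-0.945,0],0]]' 1 30; python3 -m crank '[[[-0.62,-0.945,0],0],[[-0.62,-0.945,0],0],[[-0.62,-0.945,0],0],[[-0.62,-0.945,0],0],[[-0.62,-0.945,0],0],[[-0.62,-0.945,0],0],[[-0.62,-0.945,0],0],[[-0.62,-0.945,0],0],[[-0.62,-0.945,0],0],[[-0.62,-0.945,0],0],[[-0.62,-0.945,0],0],[[0,0,0],0]]'
python3 - <<'E'
from h import *
im,M,s=shot("wrist","w_knob"); print(s["ee_pos"],yaw()); print(proj(M,[.5686,-.0067,.091]),proj(M,[.5647,-.0049,.091]))
E
```

```text
time: 1.6
ee_pos: [0.3814, 0.3155, 0.2223]
eef_rot: [0.03, 1.0, -0.0, -0.0]
ft_force: [0.6, 0.2, -0.0]
width: 0.0867
grip_force: 0.0
time: 3.1
ee_pos: [0.5669, -0.0098, 0.2221]
eef_rot: [0.032, 0.999, -0.001, -0.0]
ft_force: [-0.2, 0.7, -0.0]
width: 0.087
grip_force: 0.0
[ 0.5669 -0.0098  0.2221] 176.43286251795575
[325.9729 197.8162] [327.5667 193.8666]
```

View pics/w_knob.png

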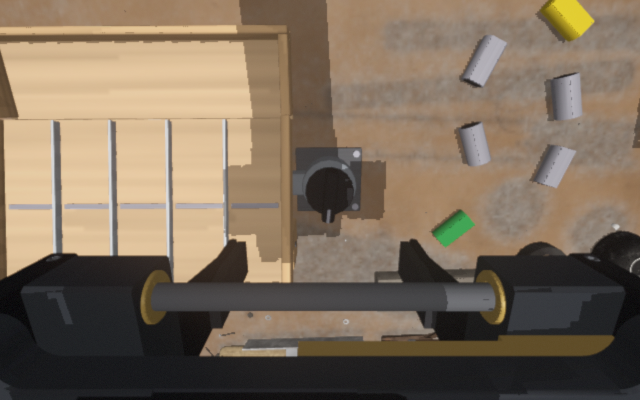

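The wrist view shows the knob at about (329,190) with its bar vertical in the picture, the strip feet at row 120 (columns 55, 111, 168, 225) and the gate line at row 206. I'll refine the ramp and knob from it.

```bash
python3 - <<'E'
from h import *
im=cv2.imread("pics/w_knob.png"); M=model("wrist",sensors.read_state())
hsv=cv2.cvtColor(im,cv2.COLOR_BGR2HSV)
t=np.tan(np.radians(16)); zs=lambda x:0.026+(x+0.045)*t
for (u,v),(x,y) in zip([(55,120),(111,120),(168,120),(225,120)],[(-.045,y) for y in (-.0942,-.0314,.0314,.0942)]): print("strip",plane(M,u,v,zs(x)+.009),"line",x,y)
for u,y in((8,-.155),(278,.155)): print("gate",plane(M,u,206,zs(.048)),y)
d=np.load("ramp.npz");o=d["o"];th=float(d["th"]);c,s=np.cos(th),np.sin(th);Rm=np.array([[c,-s],[s,c]])
print("pred",[o+Rm@[-.045,y] for y in(-.0942,.0942)],[o+Rm@[.048,y] for y in(-.155,.155)])
m=(hsv[:,:,2]<48).astype(np.uint8); m[:155]=0;m[235:]=0;m[:,:295]=0;m[:,365:]=0
n,l,st,cc=cv2.connectedComponentsWithStats(m);i=1+np.argmax(st[1:,4]);print(st[i],cc[i],[plane(M,*cc[i],z) for z in(.07,.078)])
a=im[140:240,280:380]; cv2.imwrite("pics/k.png",cv2.convertScaleAbs(cv2.resize(a,(600,600),interpolation=cv2.INTER_CUBIC),alpha=2.5,beta=10))
E
```

```text
strip [ 0.478  -0.2935  0.035 ] line -0.045 -0.0942
strip [ 0.4818 -0.2328  0.035 ] line -0.045 -0.0314
strip [ 0.4856 -0.171   0.035 ] line -0.045 0.0314
strip [ 0.4895 -0.1092  0.035 ] line -0.045 0.0942
gate [ 0.5663 -0.3603  0.0527] -0.155
gate [ 0.585  -0.059   0.0527] 0.155
pred [array([ 0.4759, -0.3029]), array([ 0.4871, -0.1148])] [array([ 0.5651, -0.3691]), array([ 0.5835, -0.0597])]
[ 306  168   47   54 1665] [328.1532 191.1333] [array([ 0.5669, -0.0021,  0.07  ]), array([ 0.5649, -0.0021,  0.078 ])]
```

View pics/k.png

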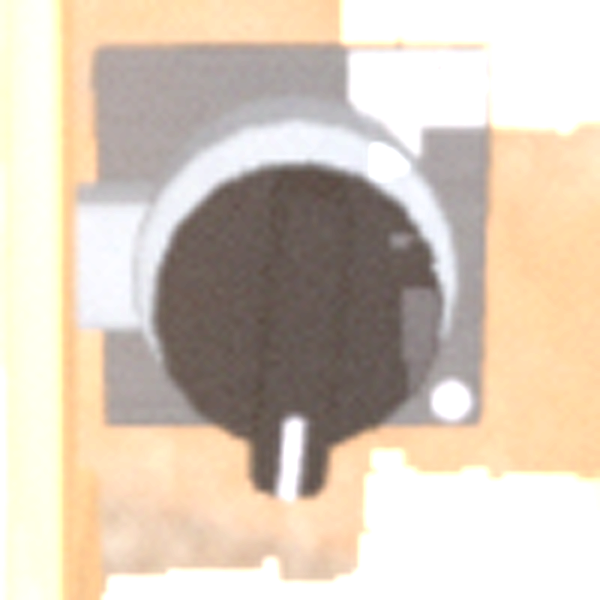

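```bash
python3 -m crank '[[[-0.02,0.12,0.5],0],[[-0.02,0.12,0.5],0],[[0,0,0.8],0],[[0,0,0.8],0],[[0,0,0.8],0],[[0,0,0.8],0],[[0,0,0.5],0],[[0,0,0.3],0],[[0,0,0],0]]' 0.5 30; python3 -m crank '[[[0,0,0],0],[[0,0,0],0],[[0,0,0],0],[[0,0,0],0],[[0,0,0],0],[[0,0,0],0]]' 0 30
```

```text
time: 4.28
ee_pos: [0.568, 0.0003, 0.0722]
eef_rot: [0.03, 1.0, -0.0, -0.0]
ft_force: [-0.8, -0.0, 0.0]
width: 0.0437
grip_force: 0.0
time: 5.03
ee_pos: [0.5685, -0.0025, 0.0733]
eef_rot: [0.031, 1.0, -0.001, 0.001]
ft_force: [-1.7, -7.9, 5.4]
width: 0.0125
grip_force: 29.2
```

```bash
python3 -m crank '[[[0,-0.11,0.0],0],[[0,0,0.02],0.7],[[0,0,0.045],0.8],[[0,0,0.045],0.8],[[0,0,0.045],0.8],[[0,0,0.045],0.8],[[0,0,0.045],0.8]]'; python3 -m crank '[[[0,0,0.045],0.8],[[0,0,0.045],0.8],[[0,0,0.045],0.8],[[0,0,0.045],0.8],[[0,0,0.045],0.8],[[0,0,0.045],0.8],[[0,0,0.03],0.8],[[0,0,0],0]]'
```

```text
time: 5.9
ee_pos: [0.5694, -0.0022, 0.0675]
eef_rot: [0.352, 0.936, 0.002, 0.001]
ft_force: [-5.0, 2.3, 21.7]
width: 0.0128
grip_force: 29.8
time: 6.9
ee_pos: [0.5707, -0.0019, 0.0607]
eef_rot: [0.681, 0.732, 0.003, 0.001]
ft_force: [-11.1, 3.6, 42.0]
width: 0.0128
grip_force: 30.2
```

```bash
python3 -m crank '[[[0,0,-0.05],0],[[0,0,-0.05],0],[[0,0,0],0]]'; python3 -m crank '[[[0,0,0],0],[[0,0,0],0],[[0,0,0],0],[[0,0,0],0],[[0,0,-0.5],0],[[0,0,-1],0],[[0,0,-1],0],[[0,0,-1],0],[[0,0,-1],0],[[0,0,0],0]]' 0.5
python3 - <<'E'
from h import *
im,M,s=shot("wrist","w_knob2"); print(s["ee_pos"],yaw())
for p in [(.565,.265,.013),(.534,.167,.013),(.488,.266,.013),(.444,.171,.013)]:
    p=np.array(p); print(p,proj(M,p)); 
# view point between pieces, yaw 90
go([.50,.22,.24],90)
E
```

```text
time: 7.28
ee_pos: [0.5702, -0.002, 0.0611]
eef_rot: [0.68, 0.733, 0.002, 0.001]
ft_force: [2.1, 3.0, 11.8]
width: 0.013
grip_force: 30.0
time: 8.52
ee_pos: [0.5694, -0.0034, 0.1974]
eef_rot: [0.681, 0.732, 0.002, 0.001]
ft_force: [-0.7, 0.3, -1.3]
width: 0.0439
grip_force: 0.0
[ 0.5694 -0.0034  0.1974] 94.13645002778604
[0.565 0.265 0.013] [ 339.3211 -110.093 ]
[0.534 0.167 0.013] [299.105   11.7148]
[0.488 0.266 0.013] [ 252.6924 -119.567 ]
[0.444 0.171 0.013] [206.5521  -0.6546]
turn units 0.52 shift units after turn [ 7.44 -2.29 -1.48] yaw0 94.1 q7 0.15
```

View pics/w_knob2.png

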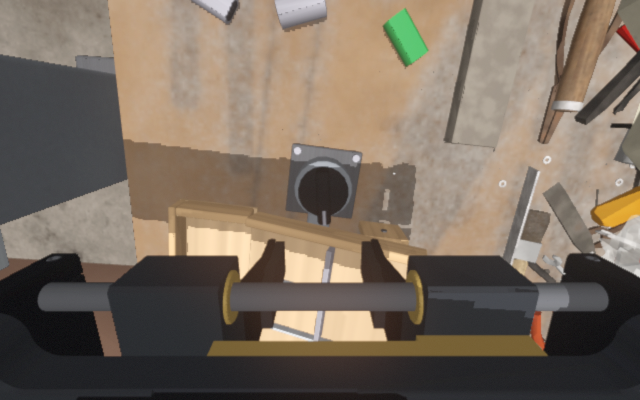

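The knob bar now lies across its original direction at (323,195), so the gate should be up. Next, a closer look at the pieces.

```bash
python3 -m crank '[[[0,0,-0.5],0.5],[[0.93,-0.29,-0.125],0],[[0.93,-0.29,-0.125],0],[[0.93,-0.29,-0.125],0],[[0.93,-0.29,-0.125],0],[[0.93,-0.29,-0.125],0],[[0.93,-0.29,-0.125],0],[[0.93,-0.29,-0.125],0],[[0.93,-0.29,-0.125],0],[[0,0,0],0],[[0,0,0],0]]' 0.7
cat > pieces.py <<'E'
from h import *
im,M,s=shot("wrist","w_p"); print(s["ee_pos"],yaw())
hsv=cv2.cvtColor(im[:,:,::-1].copy(),cv2.COLOR_BGR2HSV)
m=((hsv[:,:,1]<45)&(hsv[:,:,2]>90)).astype(np.uint8); m=cv2.morphologyEx(m,cv2.MORPH_OPEN,np.ones((3,3)))
cs,_=cv2.findContours(m,cv2.RETR_EXTERNAL,cv2.CHAIN_APPROX_NONE)
for c in cs:
    rr=cv2.minAreaRect(c); z=.013
    if not 25<min(rr[1])<150: continue
    P=[plane(M,*q,z)[:2] for q in cv2.boxPoints(rr)]; e=[P[1]-P[0],P[2]-P[1]]; e.sort(key=np.linalg.norm)
    L,w=np.linalg.norm(e[1]),np.linalg.norm(e[0])
    if .035<L<.07 and .018<w<.04: print(np.round(rr[0]),plane(M,*rr[0],z),"L,w",round(L,4),round(w,4),"axis",np.degrees(np.arctan2(e[1][1],e[1][0]))%180)
E
python3 pieces.py
```

```text
time: 9.95
ee_pos: [0.4978, 0.219, 0.2387]
eef_rot: [0.706, 0.708, -0.0, 0.0]
ft_force: [-0.3, -0.1, 0.2]
width: 0.0607
grip_force: 0.0
[0.4978 0.219  0.2387] 90.06644817135243
[462.  72.] [0.6572 0.3409 0.013 ] L,w 0.0634 0.0327 axis 130.23749488476645
```

View pics/w_p.png

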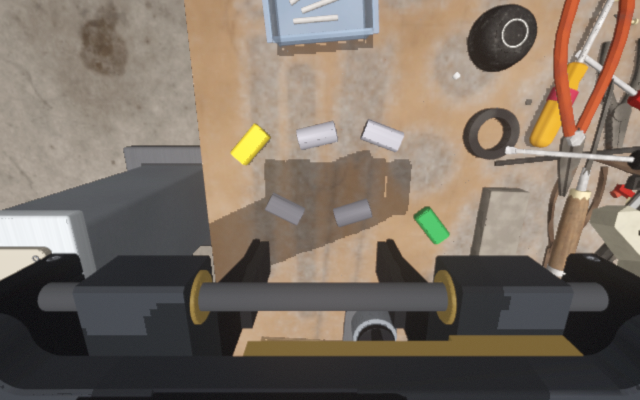

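The four tubes are at (382,134), (317,135), (284,208) and (352,211), the last two in the gripper's shadow. I'll mask by blue-minus-red so the shading doesn't matter.

```bash
cat > pieces.py <<'E'
from h import *
import sys
def find(im,M,z=.012,t=5):
    m=(im[:,:,2].astype(int)>im[:,:,0].astype(int)-t).astype(np.uint8); m=cv2.morphologyEx(m,cv2.MORPH_OPEN,np.ones((3,3)))
    cs,_=cv2.findContours(m,cv2.RETR_EXTERNAL,cv2.CHAIN_APPROX_NONE); out=[]
    for c in cs:
        rr=cv2.minAreaRect(c)
        if not 12<min(rr[1])<150: continue
        P=[plane(M,*q,z)[:2] for q in cv2.boxPoints(rr)]; e=[P[1]-P[0],P[2]-P[1]]; e.sort(key=np.linalg.norm)
        L,w=np.linalg.norm(e[1]),np.linalg.norm(e[0])
        if .038<L<.06 and .018<w<.036: out.append((rr[0],plane(M,*rr[0],z),L,w,np.degrees(np.arctan2(e[1][1],e[1][0]))%180)); print(np.round(rr[0]),out[-1][1],"L,w",round(L,4),round(w,4),"axis",round(out[-1][4],1))
    return out
E
python3 - <<'E'
from pieces import *
im=cv2.imread("pics/w_p.png")[:,:,::-1]; M=model("wrist",sensors.read_state())
for t in(5,15): print(t); o=find(im,M,t=t)
for q in o: go([q[1][0],q[1][1],.1],q[4])
E
```

```text
5
[431. 225.] [0.6424 0.1511 0.012 ] L,w 0.053 0.0233 axis 129.3
[352. 213.] [0.5359 0.1689 0.012 ] L,w 0.0467 0.0256 axis 18.0
[285. 209.] [0.4473 0.1742 0.012 ] L,w 0.0461 0.0254 axis 153.1
[316. 135.] [0.4893 0.269  0.012 ] L,w 0.0469 0.0244 axis 13.1
[382. 136.] [0.5698 0.2685 0.012 ] L,w 0.0478 0.0243 axis 160.0
15
[431. 225.] [0.6424 0.1511 0.012 ] L,w 0.0548 0.0238 axis 129.3
[352. 213.] [0.5362 0.1692 0.012 ] L,w 0.0475 0.027 axis 18.2
[285. 209.] [0.447  0.1742 0.012 ] L,w 0.0476 0.0271 axis 152.2
[316. 135.] [0.4893 0.2689 0.012 ] L,w 0.0481 0.0256 axis 13.1
[382. 136.] [0.5697 0.2684 0.012 ] L,w 0.0492 0.0257 axis 159.0
[627.  67.] [0.8471 0.3461 0.012 ] L,w 0.0582 0.0283 axis 96.0
turn units -4.9 shift units after turn [-4.79  2.3   4.63] yaw0 90.1 q7 -0.42
turn units 8.99 shift units after turn [0.69 1.97 4.63] yaw0 90.1 q7 -0.42
turn units -7.76 shift units after turn [ 0.81 -2.1   4.63] yaw0 90.1 q7 -0.42
turn units 9.62 shift units after turn [ 0.1  -1.7   4.63] yaw0 90.1 q7 -0.42
turn units -8.62 shift units after turn [-1.64  2.41  4.63] yaw0 90.1 q7 -0.42
turn units -0.74 shift units after turn [ 3.01 12.02  4.63] yaw0 90.1 q7 -0.42
```

```bash
python3 -m crank '[[[0,0,0.3],1],[[0,0,0.3],1],[[0,0,0.3],1],[[0,0,0.3],1],[[0,0,0.3],1],[[0,0,0.3],1],[[0,0,0.3],1],[[0,0,0.3],1],[[0,0,0.3],1],[[0.23,0.66,0.9],0],[[0.23,0.66,0.9],0],[[0.23,0.66,0.9],0]]' 0.7; python3 -m crank '[[[0,0,0],0],[[0,0,0],0]]'; python3 -c "
from h import *
go([.536,.169,.006],18)"
```

```text
time: 11.5
ee_pos: [0.5365, 0.1682, 0.0764]
eef_rot: [0.988, 0.157, 0.0, 0.0]
ft_force: [0.0, 0.2, -0.2]
width: 0.0607
grip_force: 0.0
time: 11.75
ee_pos: [0.5362, 0.17, 0.0779]
eef_rot: [0.988, 0.157, 0.0, -0.0]
ft_force: [-0.6, -0.4, 0.2]
width: 0.0612
grip_force: 0.0
turn units 0.01 shift units after turn [-0.02  0.03  2.4 ] yaw0 18.1 q7 -1.41
```

```bash
python3 -m crank '[[[0,0,0.8],0],[[0,0,0.8],0],[[0,0,0.6],0],[[0,0,0.2],0],[[0,0,0],0]]'; python3 -m crank '[[[0,0,0],0],[[0,0,0],0],[[0,0,0],0],[[0,0,0],0],[[0,0,0],0],[[0,0,-0.5],0],[[0,0,-1],0],[[0,0,-1],0],[[0,0,-1],0]]' 0 35;  python3 -m crank '[[[0,0,-0.3],-0.95],[[0,0,-0.3],-0.95],[[0,0,-0.3],-0.95],[[0,0,-0.3],-0.95],[[0,0,0],-0.95],[[0,0,0],-0.95],[[0,0,0],-0.95],[[0,0,0],-0.95],[[0,0,0],-0.95],[[0,0,0],0],[[0,0,0],0]]'
cat > lane.py <<'E'
from h import *
o=np.array([.528,-.209]); th=np.radians(-3.5); c,s=np.cos(th),np.sin(th); Rm=np.array([[c,-s],[s,c]])
def lane(i,x=.088): # slope point
    return np.array([*(o+Rm@[x,(3-i)*.0628]),.026+(x+.045)*np.tan(np.radians(16))])
E
python3 -c "
from lane import *
print(lane(4)); go(lane(4)+[0,0,.1],86.5)"
```

```text
time: 12.38
ee_pos: [0.5362, 0.1701, 0.0055]
eef_rot: [0.987, 0.158, 0.0, -0.0]
ft_force: [-0.4, 0.1, 0.7]
width: 0.0612
grip_force: 0.0
time: 13.5
ee_pos: [0.5361, 0.1697, 0.1121]
eef_rot: [0.988, 0.158, 0.0, -0.0]
ft_force: [-0.4, 0.7, -0.5]
width: 0.0251
grip_force: 35.0
time: 14.88
ee_pos: [0.5361, 0.1698, 0.1466]
eef_rot: [0.729, 0.684, 0.0, 0.0]
ft_force: [0.7, -0.3, -0.8]
width: 0.0251
grip_force: 35.0
[ 0.612  -0.2771  0.0641]
turn units -0.02 shift units after turn [-14.71   3.44  -0.58] yaw0 86.4 q7 -0.33
```

```bash
python3 -m crank '[[[-0.98,0.23,-0.04],0],[[-0.98,0.23,-0.04],0],[[-0.98,0.23,-0.04],0],[[-0.98,0.23,-0.04],0],[[-0.98,0.23,-0.04],0],[[-0.98,0.23,-0.04],0],[[-0.98,0.23,-0.04],0],[[-0.98,0.23,-0.04],0],[[-0.98,0.23,-0.04],0],[[-0.98,0.23,-0.04],0],[[-0.98,0.23,-0.04],0]]'; python3 -m crank '[[[-0.98,0.23,-0.04],0],[[-0.98,0.23,-0.04],0],[[-0.98,0.23,-0.04],0],[[-0.98,0.23,-0.04],0],[[0,0,0],0],[[0,0,0],0]]'; python3 - <<'E'
from lane import *
go(lane(4)+[0,0,.0105],86.5)
im,M,s=shot("wrist","w_lane"); 
for y in (.0314,-.0314,-.0942): print("strip",y,proj(M,[*(o+Rm@[.088,y]),.064+.009]),proj(M,[*(o+Rm@[-.045,y]),.026+.009]))
print("gate up",proj(M,[*(o+Rm@[.048,-.0628]),.0527+.018]))
E
```

```text
time: 16.25
ee_pos: [0.5924, -0.1583, 0.1596]
eef_rot: [0.729, 0.685, 0.0, 0.0]
ft_force: [-0.0, 0.1, -0.5]
width: 0.0251
grip_force: 35.0
time: 17.0
ee_pos: [0.6129, -0.2758, 0.164]
eef_rot: [0.728, 0.685, 0.0, -0.0]
ft_force: [-0.3, 0.6, 0.3]
width: 0.0248
grip_force: 35.0
turn units 0.0 shift units after turn [-0.04 -0.03  2.98] yaw0 86.5 q7 0.53
strip 0.0314 [322.7149  92.9252] [172.5849  95.0863]
strip -0.0314 [322.7163 173.4217] [181.9559 165.4917]
strip -0.0942 [322.7175 243.2146] [190.226  227.6252]
gate up [276.448  208.6917]
```

View pics/w_lane.png

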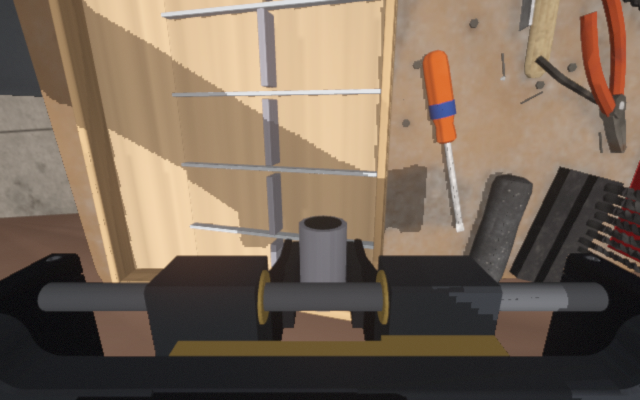

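The strips at rows 94, 170 and 237 agree with my ramp model to within 1-5 px. The gate stands up at column ~275, and the held tube's round end shows at (323,222). Setting it down.

```bash
python3 -m crank '[[[-0.02,-0.01,0.8],0],[[-0.02,-0.01,0.8],0],[[0,0,0.8],0],[[0,0,0.4],0],[[0,0,0.15],0],[[0,0,0],0],[[0,0,0],0]]'; python3 -m crank '[[[0,0,0],0],[[0,0,-0.05],0],[[0,0,-0.1],0],[[0,0,-0.2],0],[[0,0,-0.5],0],[[0,0,-1],0],[[0,0,-1],0],[[0,0,-1],0],[[0,0,0],0]]' 0.45; python3 -c "
from h import *
go([.4472,.1742,.075],152.5)"
```

```text
time: 17.92
ee_pos: [0.6125, -0.2779, 0.0766]
eef_rot: [0.728, 0.685, 0.0, 0.001]
ft_force: [-0.4, 0.2, -0.2]
width: 0.0252
grip_force: 35.0
time: 19.05
ee_pos: [0.6132, -0.2786, 0.1949]
eef_rot: [0.728, 0.685, 0.001, 0.002]
ft_force: [1.2, 0.4, 0.2]
width: 0.0392
grip_force: 0.0
turn units -8.25 shift units after turn [11.88 10.83  4.  ] yaw0 86.5 q7 0.53
```

```bash
python3 -m crank '[[[0.98,-0.43,0],0],[[0.98,-0.43,0],0],[[0.98,-0.43,0],0],[[0.98,-0.43,0],0],[[0.98,-0.43,0],0],[[0.98,-0.43,0],0],[[0.98,-0.43,0],0],[[0.98,-0.43,0],0],[[0.98,-0.43,0],0],[[0.98,-0.43,0],0],[[0.98,-0.43,0],0],[[0.98,-0.43,0],0]]' 0.7; python3 -m crank '[[[0.98,-0.43,0],0],[[0.98,-0.43,0],0],[[0.98,-0.43,0],0],[[0,0,0.3],-0.92],[[0,0,0.3],-0.92],[[0,0,0.3],-0.92],[[0,0,0.3],-0.92],[[0,0,0.4],-0.92],[[0,0,0.4],-0.92],[[0,0,0.4],-0.92],[[0,0,0.4],-0.92],[[0,0,0.4],-0.89]]'; python3 -m crank '[[[0,0,0],0],[[0,0,0],0]]';python3 - <<'E'
from h import *
go([.4472,.1742,.006],152.5)
im,M,s=shot("wrist","w_D")
from pieces import find
find(im,M)
E
```

```text
time: 20.55
ee_pos: [0.4781, 0.0846, 0.1912]
eef_rot: [0.728, 0.685, 0.0, -0.0]
ft_force: [0.6, 0.8, -0.2]
width: 0.0607
grip_force: 0.0
time: 22.05
ee_pos: [0.4453, 0.174, 0.0948]
eef_rot: [0.235, 0.972, -0.0, -0.0]
ft_force: [0.6, -1.0, 0.8]
width: 0.061
grip_force: 0.0
time: 22.3
ee_pos: [0.4456, 0.1742, 0.0956]
eef_rot: [0.239, 0.971, 0.0, 0.0]
ft_force: [-0.6, -0.4, 0.8]
width: 0.0611
grip_force: 0.0
turn units -0.01 shift units after turn [-0.05  0.03  2.99] yaw0 152.4 q7 0.67
[324. 214.] [0.4478 0.1742 0.012 ] L,w 0.0503 0.0244 axis 153.3
[452. 209.] [0.4942 0.2705 0.012 ] L,w 0.053 0.0253 axis 13.2
```

```bash
python3 -m crank '[[[-0.05,0.03,0.8],0],[[0,0,0.8],0],[[0,0,0.8],0],[[0,0,0.4],0],[[0,0,0.2],0],[[0,0,0],0]]'; python3 -m crank '[[[0,0,0],0],[[0,0,0],0],[[0,0,0],0],[[0,0,0],0],[[0,0,0],0],[[0,0,-0.5],0],[[0,0,-1],0],[[0,0,-1],0],[[0,0,-1],0]]' 0 35;  python3 -m crank '[[[0,0,-0.3],0.92],[[0,0,-0.3],0.92],[[0,0,-0.3],0.92],[[0,0,-0.3],0.92],[[0,0,-0.3],0.92],[[0,0,-0.3],0.92],[[0,0,0],0.92],[[0,0,0],0.92],[[0,0,0],0.88],[[0,0,0],0],[[0,0,0],0]]'
python3 -c "
from lane import *
go(lane(3)+[0,0,.1],86.5)"
```

```text
time: 23.1
ee_pos: [0.4474, 0.1744, 0.0055]
eef_rot: [0.237, 0.971, 0.0, 0.0]
ft_force: [0.3, -0.1, -0.4]
width: 0.0605
grip_force: 0.0
time: 24.22
ee_pos: [0.4472, 0.174, 0.112]
eef_rot: [0.237, 0.971, 0.0, 0.0]
ft_force: [-0.1, 0.0, -1.4]
width: 0.0247
grip_force: 35.0
time: 25.6
ee_pos: [0.4472, 0.1742, 0.1646]
eef_rot: [0.727, 0.687, 0.0, -0.0]
ft_force: [-0.0, 0.8, -1.6]
width: 0.0245
grip_force: 35.0
turn units 0.03 shift units after turn [-12.58   6.4    0.01] yaw0 86.8 q7 -0.5
```

```bash
python3 -m crank '[[[-0.968,0.492,0],0.03],[[-0.968,0.492,0],0],[[-0.968,0.492,0],0],[[-0.968,0.492,0],0],[[-0.968,0.492,0],0],[[-0.968,0.492,0],0],[[-0.968,0.492,0],0],[[-0.968,0.492,0],0],[[-0.968,0.492,0],0],[[-0.968,0.492,0],0],[[-0.968,0.492,0],0],[[-0.968,0.492,0],0]]'; python3 -m crank '[[[-0.968,0.492,0],0],[[0,0,0],0],[[0,0,0],0]]'; python3 - <<'E'
from lane import *
go(lane(3)+[0,0,.0105],86.5)
im,M,s=shot("wrist","w_lane3"); s=im[215:250,300:345].mean((0,1)); print(s)
E
```

```text
time: 27.1
ee_pos: [0.6026, -0.1854, 0.1642]
eef_rot: [0.728, 0.685, 0.0, -0.0]
ft_force: [0.8, -0.2, -0.0]
width: 0.0249
grip_force: 35.0
time: 27.48
ee_pos: [0.615, -0.2139, 0.1639]
eef_rot: [0.729, 0.685, 0.0, -0.0]
ft_force: [0.3, -0.2, -2.3]
width: 0.0248
grip_force: 35.0
turn units -0.0 shift units after turn [-0.01  0.03  2.98] yaw0 86.5 q7 0.44
[99.7283 94.0483 94.4254]
```

Still held. Set down, then go to piece C (0.489, 0.269), axis 13°.

```bash
python3 -m crank '[[[0,0.02,0.8],0],[[0,0,0.8],0],[[0,0,0.8],0],[[0,0,0.4],0],[[0,0,0.2],0],[[0,0,0],0],[[0,0,0],0]]'; python3 -m crank '[[[0,0,0],0],[[0,0,-0.05],0],[[0,0,-0.1],0],[[0,0,-0.2],0],[[0,0,-0.5],0],[[0,0,-1],0],[[0,0,-1],0],[[0,0,-1],0],[[0,0,0],0]]' 0.45; python3 -c "
from h import *
go([.490,.2695,.1],86.5);go([.490,.2695,.1],13)"
```

```text
time: 28.4
ee_pos: [0.6161, -0.2147, 0.075]
eef_rot: [0.729, 0.685, 0.0, 0.0]
ft_force: [0.6, 0.5, -0.9]
width: 0.0249
grip_force: 35.0
time: 29.52
ee_pos: [0.6169, -0.2154, 0.1934]
eef_rot: [0.729, 0.684, 0.001, 0.002]
ft_force: [-0.2, -0.2, -0.4]
width: 0.0391
grip_force: 0.0
turn units -0.02 shift units after turn [15.88 -5.21  3.11] yaw0 86.4 q7 0.43
turn units 9.17 shift units after turn [ -0.49 -16.7    3.11] yaw0 86.4 q7 0.43
```

```bash
python3 -m crank '[[[0.992,-0.325,0],0],[[0.992,-0.325,0],0],[[0.992,-0.325,0],0],[[0.992,-0.325,0],0],[[0.992,-0.325,0],0],[[0.992,-0.325,0],0],[[0.992,-0.325,0],0],[[0.992,-0.325,0],0],[[0.992,-0.325,0],0],[[0.992,-0.325,0],0],[[0.992,-0.325,0],0],[[0.992,-0.325,0],0]]' 0.7; python3 -m crank '[[[0.992,-0.325,0],0],[[0.992,-0.325,0],0],[[0.992,-0.325,0],0],[[0.992,-0.325,0],0],[[0,0,0.4],0.92],[[0,0,0.4],0.92],[[0,0,0.4],0.92],[[0,0,0.4],0.92],[[0,0,0.4],0.92],[[0,0,0.4],0.92],[[0,0,0.4],0.92],[[0,0,0.3],0.92]]'; python3 -m crank '[[[0,0,0],0.92],[[0,0,0],0.89],[[0,0,0],0],[[0,0,0],0]]';python3 - <<'E'
from h import *
go([.490,.2695,.006],13)
im,M,s=shot("wrist","w_C")
from pieces import find
find(im,M)
E
```

```text
time: 31.02
ee_pos: [0.5208, 0.15, 0.1896]
eef_rot: [0.729, 0.684, -0.0, -0.0]
ft_force: [-0.0, 0.1, 0.0]
width: 0.0609
grip_force: 0.0
time: 32.52
ee_pos: [0.4896, 0.2702, 0.0961]
eef_rot: [0.972, 0.236, -0.0, 0.0]
ft_force: [-0.6, 0.0, -1.1]
width: 0.0608
grip_force: 0.0
time: 33.02
ee_pos: [0.4899, 0.2704, 0.0967]
eef_rot: [0.993, 0.115, -0.0, -0.0]
ft_force: [-0.2, 0.5, -0.6]
width: 0.0609
grip_force: 0.0
turn units 0.02 shift units after turn [-0.    0.03  3.02] yaw0 13.2 q7 -1.73
[324. 212.] [0.4878 0.2688 0.012 ] L,w 0.0513 0.0236 axis 14.1
[349. 113.] [0.5696 0.2688 0.012 ] L,w 0.0476 0.0246 axis 159.0
[533.  48.] [0.6432 0.1507 0.012 ] L,w 0.0583 0.025 axis 128.7
```

```bash
python3 -m crank '[[[-0.03,0.03,0.8],0],[[0,0,0.8],0],[[0,0,0.8],0],[[0,0,0.4],0],[[0,0,0.22],0],[[0,0,0],0]]'; python3 -m crank '[[[0,0,0],0],[[0,0,0],0],[[0,0,0],0],[[0,0,0],0],[[0,0,0],0],[[0,0,-0.5],0],[[0,0,-1],0],[[0,0,-1],0],[[0,0,-1],0]]' 0 35;  python3 -m crank '[[[0,0,-0.3],-0.916],[[0,0,-0.3],-0.916],[[0,0,-0.3],-0.916],[[0,0,-0.3],-0.916],[[0,0,-0.3],-0.916],[[0,0,-0.3],-0.916],[[0,0,0],-0.916],[[0,0,0],-0.916],[[0,0,0],-0.916],[[0,0,0],-0.916],[[0,0,0],0],[[0,0,0],0]]'
python3 -c "
from lane import *
go(lane(2)+[0,0,.1],86.5)"
```

```text
time: 33.83
ee_pos: [0.4894, 0.2694, 0.0063]
eef_rot: [0.994, 0.114, 0.0, -0.0]
ft_force: [0.8, -0.5, 0.5]
width: 0.0608
grip_force: 0.0
time: 34.95
ee_pos: [0.4894, 0.2692, 0.113]
eef_rot: [0.994, 0.113, 0.0, -0.0]
ft_force: [-0.0, 0.2, -0.7]
width: 0.0251
grip_force: 35.0
time: 36.45
ee_pos: [0.4894, 0.2692, 0.1655]
eef_rot: [0.731, 0.683, 0.0, 0.0]
ft_force: [-0.7, 0.5, -0.5]
width: 0.0252
grip_force: 35.0
turn units -0.05 shift units after turn [-13.74   5.19   0.05] yaw0 86.1 q7 -0.55
```

```bash
python3 -m crank '[[[-0.98,0.37,0],-0.05],[[-0.98,0.37,0],0],[[-0.98,0.37,0],0],[[-0.98,0.37,0],0],[[-0.98,0.37,0],0],[[-0.98,0.37,0],0],[[-0.98,0.37,0],0],[[-0.98,0.37,0],0],[[-0.98,0.37,0],0],[[-0.98,0.37,0],0],[[-0.98,0.37,0],0],[[-0.98,0.37,0],0]]'; python3 -m crank '[[[-0.98,0.37,0],0],[[-0.98,0.37,0],0],[[0,0,0],0],[[0,0,0],0]]'; python3 - <<'E'
from lane import *
go(lane(2)+[0,0,.0105],86.5)
E
```

```text
time: 37.95
ee_pos: [0.6021, -0.0914, 0.1653]
eef_rot: [0.728, 0.686, 0.0, 0.0]
ft_force: [0.2, -0.4, -0.6]
width: 0.0252
grip_force: 35.0
time: 38.45
ee_pos: [0.6206, -0.1498, 0.165]
eef_rot: [0.727, 0.686, 0.0, -0.0]
ft_force: [-0.3, 0.2, -1.5]
width: 0.0251
grip_force: 35.0
turn units 0.02 shift units after turn [-0.07 -0.03  3.01] yaw0 86.7 q7 0.33
```

```bash
python3 -m crank '[[[-0.05,-0.03,0.8],0],[[0,0,0.8],0],[[0,0,0.8],0],[[0,0,0.4],0],[[0,0,0.2],0],[[0,0,0],0],[[0,0,0],0]]'; python3 -m crank '[[[0,0,0],0],[[0,0,-0.05],0],[[0,0,-0.1],0],[[0,0,-0.2],0],[[0,0,-0.5],0],[[0,0,-1],0],[[0,0,-1],0],[[0,0,-1],0],[[0,0,0],0]]' 0.45; python3 -c "
from h import *
go([.5697,.2687,.1],86.5);go([.5697,.2687,.1],159.3)"
```

```text
time: 39.33
ee_pos: [0.6201, -0.152, 0.0759]
eef_rot: [0.727, 0.686, 0.0, 0.0]
ft_force: [-0.7, 0.3, -1.5]
width: 0.0248
grip_force: 35.0
time: 40.45
ee_pos: [0.6209, -0.1527, 0.1941]
eef_rot: [0.727, 0.686, 0.002, 0.002]
ft_force: [0.7, -0.3, -0.5]
width: 0.0391
grip_force: 0.0
turn units 0.02 shift units after turn [13.92 -2.56  3.14] yaw0 86.7 q7 0.32
turn units -9.08 shift units after turn [ 6.56 12.54  3.14] yaw0 86.7 q7 0.32
```

```bash
python3 -m crank '[[[0.994,-0.183,0],0],[[0.994,-0.183,0],0],[[0.994,-0.183,0],0],[[0.994,-0.183,0],0],[[0.994,-0.183,0],0],[[0.994,-0.183,0],0],[[0.994,-0.183,0],0],[[0.994,-0.183,0],0],[[0.994,-0.183,0],0],[[0.994,-0.183,0],0],[[0.994,-0.183,0],0],[[0.994,-0.183,0],0]]' 0.7; python3 -m crank '[[[0.994,-0.183,0],0],[[0.994,-0.183,0],0],[[0,0,0.32],-0.91],[[0,0,0.32],-0.91],[[0,0,0.32],-0.91],[[0,0,0.32],-0.91],[[0,0,0.32],-0.91],[[0,0,0.32],-0.91],[[0,0,0.32],-0.91],[[0,0,0.32],-0.91],[[0,0,0.32],-0.91],[[0,0,0.32],-0.9]]'; python3 -m crank '[[[0,0,0],0],[[0,0,0],0]]';python3 - <<'E'
from h import *
go([.5697,.2687,.006],159.3)
im,M,s=shot("wrist","w_A")
from pieces import find
find(im,M)
E
```

```text
time: 41.95
ee_pos: [0.574, 0.2099, 0.1905]
eef_rot: [0.727, 0.686, -0.0, -0.0]
ft_force: [0.1, 0.2, -0.1]
width: 0.0609
grip_force: 0.0
time: 43.45
ee_pos: [0.5666, 0.269, 0.0941]
eef_rot: [0.177, 0.984, -0.0, -0.0]
ft_force: [0.6, 0.7, 0.2]
width: 0.0607
grip_force: 0.0
time: 43.7
ee_pos: [0.567, 0.2692, 0.095]
eef_rot: [0.18, 0.984, 0.0, 0.0]
ft_force: [0.5, -0.3, 0.6]
width: 0.0612
grip_force: 0.0
turn units -0.01 shift units after turn [-0.09  0.02  2.97] yaw0 159.3 q7 0.8
[323. 214.] [0.5694 0.2685 0.012 ] L,w 0.0502 0.0243 axis 160.1
```

```bash
python3 -m crank '[[[-0.08,0.02,0.8],0],[[0,0,0.8],0],[[0,0,0.8],0],[[0,0,0.4],0],[[0,0,0.18],0],[[0,0,0],0]]'; python3 -m crank '[[[0,0,0],0],[[0,0,0],0],[[0,0,0],0],[[0,0,0],0],[[0,0,0],0],[[0,0,-0.5],0],[[0,0,-1],0],[[0,0,-1],0],[[0,0,-1],0]]' 0 35;  python3 -m crank '[[[0,0,-0.3],0.91],[[0,0,-0.3],0.91],[[0,0,-0.3],0.91],[[0,0,-0.3],0.91],[[0,0,-0.3],0.91],[[0,0,-0.3],0.91],[[0,0,0],0.91],[[0,0,0],0.91],[[0,0,0],0.91],[[0,0,0],0.91],[[0,0,0],0],[[0,0,0],0]]'
python3 -c "
from lane import *
go(lane(1)+[0,0,.1],86.5)"
```

```text
time: 44.5
ee_pos: [0.5696, 0.2691, 0.0057]
eef_rot: [0.179, 0.984, 0.0, 0.0]
ft_force: [-0.8, 0.7, 0.3]
width: 0.061
grip_force: 0.0
time: 45.62
ee_pos: [0.5694, 0.2689, 0.1122]
eef_rot: [0.179, 0.984, 0.0, 0.0]
ft_force: [1.0, 0.6, -1.0]
width: 0.0241
grip_force: 35.0
time: 47.12
ee_pos: [0.5693, 0.269, 0.1646]
eef_rot: [0.727, 0.687, 0.0, -0.0]
ft_force: [-0.1, 0.2, -0.3]
width: 0.0248
grip_force: 35.0
turn units 0.04 shift units after turn [-11.8    2.53   0.02] yaw0 86.8 q7 -0.4
```

```bash
python3 -m crank '[[[-0.983,0.211,0],0.04],[[-0.983,0.211,0],0],[[-0.983,0.211,0],0],[[-0.983,0.211,0],0],[[-0.983,0.211,0],0],[[-0.983,0.211,0],0],[[-0.983,0.211,0],0],[[-0.983,0.211,0],0],[[-0.983,0.211,0],0],[[-0.983,0.211,0],0],[[-0.983,0.211,0],0],[[-0.983,0.211,0],0]]'; python3 -m crank '[[[0,0,0],0],[[0,0,0],0]]'; python3 - <<'E'
from lane import *
go(lane(1)+[0,0,.0105],86.5)
E
```

```text
time: 48.62
ee_pos: [0.6226, -0.09, 0.1644]
eef_rot: [0.729, 0.685, 0.0, -0.0]
ft_force: [0.6, -0.1, -0.8]
width: 0.0246
grip_force: 35.0
time: 48.88
ee_pos: [0.6225, -0.0883, 0.1642]
eef_rot: [0.729, 0.685, 0.0, -0.0]
ft_force: [1.2, 0.6, -1.1]
width: 0.0243
grip_force: 35.0
turn units -0.01 shift units after turn [-0.02  0.03  2.99] yaw0 86.4 q7 0.22
```

```bash
python3 -m crank '[[[-0.02,0.03,0.8],0],[[0,0,0.8],0],[[0,0,0.8],0],[[0,0,0.4],0],[[0,0,0.18],0],[[0,0,0],0],[[0,0,0],0]]'; python3 -m crank '[[[0,0,0],0],[[0,0,-0.05],0],[[0,0,-0.1],0],[[0,0,-0.2],0],[[0,0,-0.5],0],[[0,0,-1],0],[[0,0,-1],0],[[0,0,-1],0],[[0,0,-0.3],0]]' 0.45; python3 -m crank '[[[0.9,0,0],0],[[0.9,0,0],0],[[0.9,0,0],0],[[0.9,0,0],0],[[0.9,0,0],0],[[0.9,0,0],0],[[0.9,0,0],0],[[0.9,0,0],0],[[0,0,0],0]]'; python3 - <<'E'
from lane import *
im,M,s=shot("top","t1"); cv2.imwrite("pics/t1c.png",cv2.resize(im[150:265,320:475,::-1],None,fx=5,fy=5,interpolation=cv2.INTER_CUBIC))
im,M,s=shot("wrist","w_r")
go([.5695,-.0025,.1],94.1)
E
```

```text
time: 49.75
ee_pos: [0.6239, -0.0897, 0.0756]
eef_rot: [0.729, 0.684, 0.0, 0.0]
ft_force: [-0.5, -0.0, -0.8]
width: 0.0244
grip_force: 35.0
time: 50.88
ee_pos: [0.6243, -0.0901, 0.2021]
eef_rot: [0.73, 0.684, 0.001, 0.001]
ft_force: [0.6, -0.5, -0.1]
width: 0.0386
grip_force: 0.0
time: 52.0
ee_pos: [0.6368, 0.1288, 0.1986]
eef_rot: [0.728, 0.685, -0.0, -0.001]
ft_force: [-0.8, -0.9, -0.2]
width: 0.039
grip_force: 0.0
turn units -0.97 shift units after turn [-4.09 -2.55  3.3 ] yaw0 86.3 q7 -0.14
```

View pics/t1c.png

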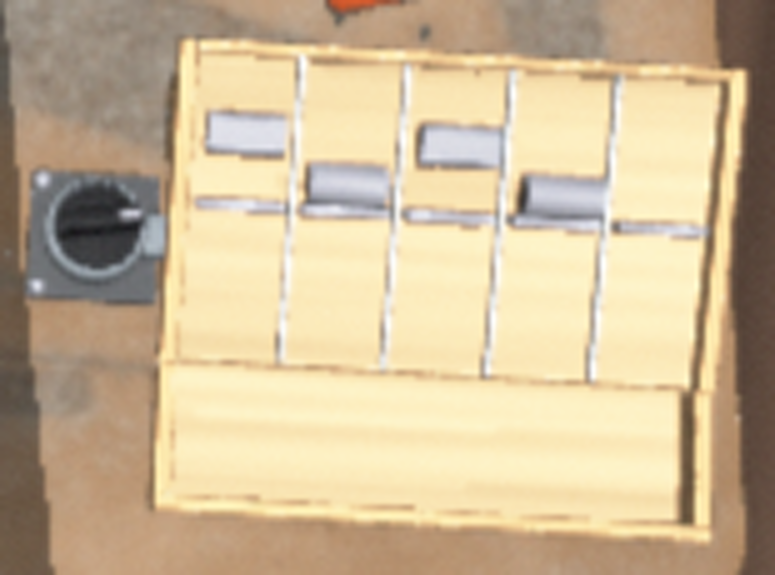

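All four lie across their lanes above the gate. Lanes 2 and 4 (crop (348,185) and (565,195)) rest against the gate, and lanes 1 and 3 (crop (245,133) and (460,145)) stayed where I put them. The knob bar is turned. Now the gate goes down.

```bash
python3 -m crank '[[[0,0,0],-0.6],[[0,0,0],-0.61],[[-0.82,-0.54,0],0],[[-0.82,-0.54,0],0],[[-0.82,-0.54,0],0],[[-0.82,-0.54,0],0],[[-0.84,-0.53,0],0],[[0,0,0.8],0],[[0,0,0.8],0],[[0,0,0.8],0],[[0,0,0.8],0],[[0,0,0],0]]' 0.5; python3 -m crank '[[[0,0,0],0],[[0,0,0],0]]'; python3 -c "
from h import *
go([.5697,-.0025,.060],96)"
```

```text
time: 53.6
ee_pos: [0.5685, -0.0067, 0.102]
eef_rot: [0.67, 0.743, -0.001, -0.001]
ft_force: [-0.4, -0.4, -0.8]
width: 0.0436
grip_force: 0.0
time: 53.85
ee_pos: [0.5705, -0.0057, 0.1044]
eef_rot: [0.669, 0.743, 0.001, 0.0]
ft_force: [0.3, 0.6, 0.3]
width: 0.0433
grip_force: 0.0
turn units -0.0 shift units after turn [ 0.11 -0.02  1.48] yaw0 96.0 q7 0.22
```

```bash
python3 -m crank '[[[0.1,-0.02,0.6],0],[[0,0,0.6],0],[[0,0,0.26],0],[[0,0,0],0],[[0,0,0],0]]'; python3 -m crank '[[[0,0,0],0],[[0,0,0],0],[[0,0,0],0],[[0,0,0],0],[[0,0,0],0],[[0,0,0],0]]' 0 35; python3 -m crank '[[[0,0,-0.02],-0.7],[[0,0,-0.03],-0.8],[[0,0,-0.03],-0.8],[[0,0,-0.03],-0.8],[[0,0,-0.03],-0.8],[[0,0,-0.03],-0.8],[[0,0,0],0]]'
```

```text
time: 54.48
ee_pos: [0.5693, -0.0028, 0.0598]
eef_rot: [0.669, 0.743, 0.0, 0.0]
ft_force: [0.3, 0.2, 0.1]
width: 0.0436
grip_force: 0.0
time: 55.22
ee_pos: [0.57, -0.0024, 0.0597]
eef_rot: [0.669, 0.743, 0.001, 0.001]
ft_force: [5.1, -0.4, -3.4]
width: 0.0121
grip_force: 34.9
time: 56.1
ee_pos: [0.5696, -0.0028, 0.0652]
eef_rot: [0.394, 0.919, 0.0, 0.001]
ft_force: [1.3, -1.2, 3.9]
width: 0.0129
grip_force: 35.0
```

```bash
python3 -m crank '[[[0,0,-0.03],-0.8],[[0,0,-0.03],-0.8],[[0,0,-0.03],-0.8],[[0,0,-0.03],-0.8],[[0,0,-0.03],-0.8],[[0,0,-0.03],-0.8],[[0,0,-0.03],-0.8],[[0,0,0],-0.2],[[0,0,0],0],[[0,0,0],0]]'
```

```text
time: 57.35
ee_pos: [0.5696, -0.0033, 0.0716]
eef_rot: [0.003, 1.0, -0.0, 0.001]
ft_force: [0.7, -1.9, 8.1]
width: 0.0132
grip_force: 35.7
```

```bash
python3 -m crank '[[[0,0,0],0],[[0,0,0],0],[[0,0,0],0],[[0,0,0],0],[[0,0,-0.5],0],[[0,0,-1],0],[[0,0,-1],0],[[0,0,-1],0],[[0,0.5,-0.5],0],[[0,1,0],0],[[0,1,0],0],[[0,1,0],0]]' 0.5;  python3 - <<'E'
from lane import *
im,M,s=shot("top","t2"); a=im[150:265,320:475,::-1]; b=im[190:255,150:230,::-1]
cv2.imwrite("pics/t2c.png",cv2.resize(a,None,fx=5,fy=5,interpolation=cv2.INTER_CUBIC))
hsv=cv2.cvtColor(im[:,:,::-1].copy(),cv2.COLOR_BGR2HSV)
hm=((abs(hsv[:,:,0].astype(int)-106)<12)&(hsv[:,:,1]>35)&(hsv[:,:,2]>90)).astype(np.uint8)
hm[:190]=0;hm[262:]=0;hm[:,:140]=0;hm[:,235:]=0
n,l,st,cc=cv2.connectedComponentsWithStats(hm); i=1+np.argmax(st[1:,4])
rr=cv2.minAreaRect(np.argwhere(l==i)[:,::-1].astype(np.float32)); print("tub",rr,plane(M,*rr[0],.05))
E
```

```text
time: 58.85
ee_pos: [0.5685, 0.1047, 0.1908]
eef_rot: [-0.0, 1.0, 0.0, -0.0]
ft_force: [-0.1, -0.7, 0.8]
width: 0.0436
grip_force: 0.0
tub ((186.88462829589844, 221.42308044433594), (37.99696350097656, 55.858306884765625), 86.8201675415039) [0.49   0.4437 0.05  ]
```

View pics/t2c.png

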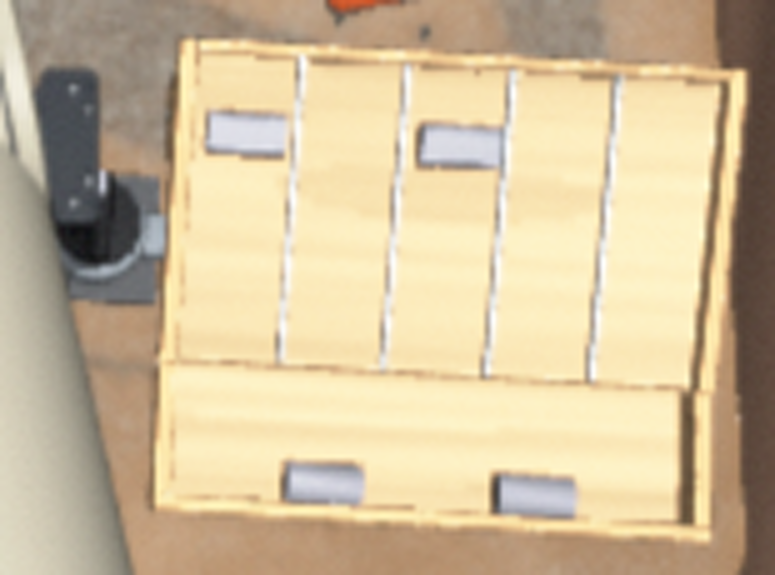

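Both rounds are in the tray (crop (322,482), (535,495)), and the squashed ones are still in lanes 1 and 3. Now I'll pick the squashed ones.

```bash
python3 - <<'E'
from lane import *
im=cv2.imread("pics/t2.png"); M=model("top")
mk=(im[:,:,0].astype(int)>im[:,:,2].astype(int)-5).astype(np.uint8)
for (u0,u1,v0,v1) in((358,380,168,186),(401,421,170,188)):
    q=np.zeros_like(mk); q[v0:v1,u0:u1]=mk[v0:v1,u0:u1]; n,l,st,cc=cv2.connectedComponentsWithStats(q); i=1+np.argmax(st[1:,4])
    rr=cv2.minAreaRect(np.argwhere(l==i)[:,::-1].astype(np.float32)); p=plane(M,*rr[0],.078); x,y=Rm.T@(p[:2]-o); print(rr,p,"ramp",x,y,"slope z",.026+(x+.045)*np.tan(np.radians(16)))
    go([p[0],p[1],.15],86.5); go([p[0],p[1],.15],sensors.read_state() and yaw())
E
```

```text
((368.5, 176.5), (7.0, 15.0), 90.0) [ 0.6189 -0.0911  0.078 ] ramp 0.08353692081777539 0.12319230509601771 slope z 0.06285736894414236
turn units 11.73 shift units after turn [-6.58  2.1   1.35] yaw0 -179.7 q7 1.37
turn units -0.0 shift units after turn [-1.66 -6.71  1.35] yaw0 -179.7 q7 1.37
((412.0389099121094, 178.87744140625), (16.405488967895508, 7.235881805419922), 3.5763344764709473) [ 0.6117 -0.2187  0.078 ] ramp 0.08413208326821517 -0.004564173517863349 slope z 0.06302802903058287
turn units 11.73 shift units after turn [-10.84   2.12   1.35] yaw0 -179.7 q7 1.37
turn units -0.0 shift units after turn [ -1.39 -10.96   1.35] yaw0 -179.7 q7 1.37
```

```bash
python3 -m crank '[[[0,0,0],1],[[0,0,0],1],[[0,0,0],1],[[0,0,0],1],[[0,0,0],1],[[0,0,0],1],[[0,0,0],1],[[0,0,0],1],[[0,0,0],1],[[0,0,0],1],[[0,0,0],1],[[0,0,0],0.73]]' 0.4; python3 -m crank '[[[-0.88,0.4,0],0],[[-0.88,0.4,0],0],[[-0.88,0.4,0],0],[[-0.88,0.4,0],0],[[-0.88,0.4,0],0],[[0,0,0],0],[[0,0,0],0]]'; python3 - <<'E'
from lane import *
from pieces import find
im,M,s=shot("wrist","w_l1"); print(s["ee_pos"],yaw())
P=find(im,M,z=.078,t=5)
for p in P: print(Rm.T@(p[1][:2]-o)); go([p[1][0],p[1][1],.0705],86.5)
print(im[140,330],proj(M,[.6189,-.0911,.078]))
E
```

```text
time: 60.4
ee_pos: [0.5686, 0.1035, 0.1907]
eef_rot: [0.731, 0.682, -0.0, -0.0]
ft_force: [-0.4, 0.1, 0.3]
width: 0.0346
grip_force: 0.0
time: 61.28
ee_pos: [0.6198, -0.0318, 0.1906]
eef_rot: [0.73, 0.683, -0.0, -0.001]
ft_force: [-0.5, 1.1, 0.5]
width: 0.0345
grip_force: 0.0
[ 0.6198 -0.0318  0.1906] 86.25617706805272
[267. 298.] [ 0.5554 -0.1314  0.078 ] L,w 0.0403 0.027 axis 176.3
[374. 296.] [ 0.6648 -0.1362  0.078 ] L,w 0.0491 0.0316 axis 176.2
[0.0226 0.0792]
turn units -0.03 shift units after turn [-3.45 -1.94  4.01] yaw0 86.3 q7 0.07
[0.1321 0.0811]
turn units -0.03 shift units after turn [-3.39  1.71  4.01] yaw0 86.3 q7 0.07
[189 162 135] [326.6883 259.1529]
```

```bash
python3 -m crank '[[[0.9,0,0],0],[[0.9,0,0],0],[[0,0,0],0],[[0,0,0],0]]'; python3 - <<'E'
from lane import *
im,M,s=shot("wrist","w_l1b"); print(s["ee_pos"],yaw())
m=(im[:,:,2].astype(int)>im[:,:,0].astype(int)-8).astype(np.uint8); q=proj(M,[.6189,-.0911,.078]); print(q)
u,v=np.round(q).astype(int); k=np.zeros_like(m); k[v-28:v+28,u-45:u+45]=m[v-28:v+28,u-45:u+45]
n,l,st,cc=cv2.connectedComponentsWithStats(k); i=l[v,u]; rr=cv2.minAreaRect(np.argwhere(l==i)[:,::-1].astype(np.float32))
for z in(.075,.082): p=plane(M,*rr[0],z); print(rr,p,Rm.T@(p[:2]-o))
print("corners",[Rm.T@(plane(M,*b,.077)[:2]-o) for b in cv2.boxPoints(rr)])
go([*p[:2],.0705],86.5)
E
```

```text
time: 61.82
ee_pos: [0.6234, 0.0207, 0.1909]
eef_rot: [0.73, 0.683, -0.0, 0.0]
ft_force: [-0.4, -1.2, -0.6]
width: 0.0347
grip_force: 0.0
[0.6234 0.0207 0.1909] 86.13261053554375
[326.2922 305.1791]
((325.5, 307.0), (50.0, 89.0), 90.0) [ 0.6178 -0.0953  0.075 ] [0.0827 0.1189]
((325.5, 307.0), (50.0, 89.0), 90.0) [ 0.6181 -0.0904  0.082 ] [0.0827 0.1239]
corners [array([0.038 , 0.1499]), array([0.1276, 0.1494]), array([0.1299, 0.0892]), array([0.0353, 0.0897])]
turn units -0.05 shift units after turn [-3.69  0.05  4.02] yaw0 86.1 q7 -0.02
```

View pics/w_l1b.png

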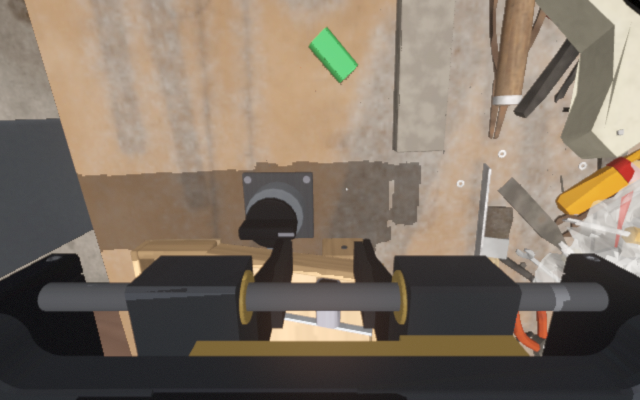

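I moved the wrong way along y, but the piece still shows between the fingers at (327,297). That puts x at ≈0.620, within 1-2 mm of the top view, so I'll approach.

```bash
python3 -m crank '[[[-0.92,0.03,0],-0.05],[[-0.92,0.03,0],0],[[-0.92,0.03,0],0],[[-0.92,0.03,0],0],[[0,0,0.8],0],[[0,0,0.8],0],[[0,0,0.8],0],[[0,0,0.6],0],[[0,0,0.3],0],[[0,0,0],0],[[0,0,0],0]]';  python3 - <<'E'
from lane import *
go([.6205,-.0905,.0713],86.5)
shot("wrist","w_l1c")
E
```

```text
time: 63.25
ee_pos: [0.621, -0.09, 0.0928]
eef_rot: [0.728, 0.685, 0.001, 0.0]
ft_force: [0.2, 0.4, -0.9]
width: 0.0348
grip_force: 0.0
turn units 0.01 shift units after turn [-0.02 -0.01  0.72] yaw0 86.5 q7 0.21
```

View pics/w_l1c.png

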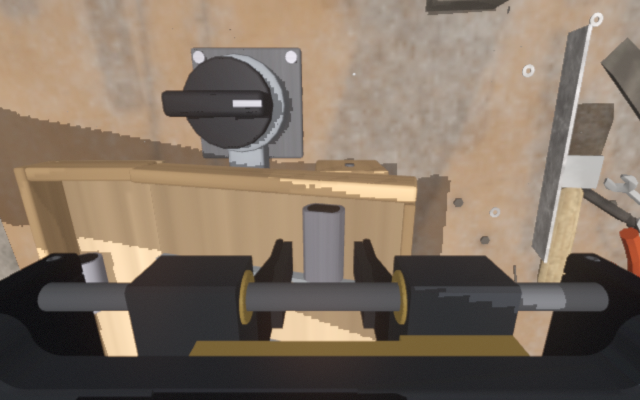

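The piece sits centred between the fingers (column 324). Descend and grip.

```bash
python3 -m crank '[[[0,0,0.3],0],[[0,0,0.25],0],[[0,0,0.15],0],[[0,0,0],0]]'; python3 -m crank '[[[0,0,0],0],[[0,0,0],0],[[0,0,0],0],[[0,0,0],0],[[0,0,0],0],[[0,0,0],0]]' 0 35; python3 -m crank '[[[0,0,-0.5],0],[[0,0,-1],0],[[0,0,-1],0],[[0,0,-1],0],[[0,0,0],0]]'; python3 - <<'E'
from lane import *
im,M,s=shot("top","t3")
hsv=cv2.cvtColor(im[:,:,::-1].copy(),cv2.COLOR_BGR2HSV)
hm=((abs(hsv[:,:,0].astype(int)-106)<12)&(hsv[:,:,1]>35)&(hsv[:,:,2]>90)).astype(np.uint8)
hm[:190]=0;hm[262:]=0;hm[:,:140]=0;hm[:,235:]=0
n,l,st,cc=cv2.connectedComponentsWithStats(hm); i=1+np.argmax(st[1:,4])
rr=cv2.minAreaRect(np.argwhere(l==i)[:,::-1].astype(np.float32)); p=plane(M,*rr[0],.05); print("tub",rr,p)
go([p[0],p[1]-.03,.165],86.5)
E
```

```text
time: 63.8
ee_pos: [0.6201, -0.0898, 0.0707]
eef_rot: [0.728, 0.685, -0.0, -0.0]
ft_force: [-1.4, -0.2, 1.5]
width: 0.035
grip_force: 0.8
time: 64.55
ee_pos: [0.6204, -0.0898, 0.0708]
eef_rot: [0.728, 0.685, 0.0, -0.0]
ft_force: [-0.4, -0.0, -0.7]
width: 0.0241
grip_force: 35.0
time: 65.18
ee_pos: [0.6219, -0.0903, 0.1795]
eef_rot: [0.728, 0.685, 0.002, 0.002]
ft_force: [0.1, -0.5, -1.6]
width: 0.0241
grip_force: 35.0
tub ((186.8861541748047, 221.45077514648438), (37.94149398803711, 55.858306884765625), 86.8201675415039) [0.49   0.4437 0.05  ]
turn units 0.01 shift units after turn [16.49 -5.39  0.42] yaw0 86.5 q7 0.18
```

```bash
python3 -m crank '[[[0.97,-0.317,0],0],[[0.97,-0.317,0],0],[[0.97,-0.317,0],0],[[0.97,-0.317,0],0],[[0.97,-0.317,0],0],[[0.97,-0.317,0],0],[[0.97,-0.317,0],0],[[0.97,-0.317,0],0],[[0.97,-0.317,0],0],[[0.97,-0.317,0],0],[[0.97,-0.317,0],0],[[0.97,-0.317,0],0]]'; python3 -m crank '[[[0.97,-0.317,0],0],[[0.97,-0.317,0],0],[[0.97,-0.317,0],0],[[0.97,-0.317,0],0],[[0.97,-0.317,0],0],[[0,0,0],0],[[0,0,0],0]]'; python3 - <<'E'
from lane import *
im,M,s=shot("wrist","w_tub")
hsv=cv2.cvtColor(im[:,:,::-1].copy(),cv2.COLOR_BGR2HSV)
hm=((abs(hsv[:,:,0].astype(int)-106)<12)&(hsv[:,:,1]>35)&(hsv[:,:,2]>70)).astype(np.uint8); hm[250:]=0
n,l,st,cc=cv2.connectedComponentsWithStats(hm); i=1+np.argmax(st[1:,4]); a=st[i]; print("tub bbox",a)
for u,v in((a[0],a[1]+a[3]//3),(a[0]+a[2],a[1]+a[3]//3),(a[0]+a[2]//2,a[1])): print(plane(M,u,v,.056))
go([.49,.409,.032],86.5)
E
```

```text
time: 66.72
ee_pos: [0.5267, 0.2662, 0.1751]
eef_rot: [0.728, 0.685, -0.001, -0.0]
ft_force: [0.6, -0.3, -1.1]
width: 0.0239
grip_force: 35.0
time: 67.6
ee_pos: [0.4889, 0.4127, 0.1752]
eef_rot: [0.728, 0.685, -0.001, 0.0]
ft_force: [-0.3, -0.2, -0.6]
width: 0.0239
grip_force: 35.0
tub bbox [  246    62   145   187 14504]
[0.425 0.485 0.056]
[0.552  0.4773 0.056 ]
[0.4913 0.531  0.056 ]
turn units -0.0 shift units after turn [-0.11  0.03  4.78] yaw0 86.5 q7 -0.73
```

```bash
python3 -m crank '[[[-0.08,0,0.9],0],[[0,0,0.9],0],[[0,0,0.9],0],[[0,0,0.9],0],[[0,0,0.7],0],[[0,0,0.35],0],[[0,0,0.1],0],[[0,0,0],0],[[0,0,0],0]]'; python3 -m crank '[[[0,0,0],0],[[0,0,0],0],[[0,0,0],0],[[0,0,-0.5],0],[[0,0,-1],0],[[0,0,-1],0],[[0,0,-1],0],[[0,0,-1],0],[[0,0,-0.5],0],[[0,0,0],0]]' 0.45; python3 -c "
from h import *
go([.613,-.2175,.18],86.5)"
```

```text
time: 68.78
ee_pos: [0.4891, 0.4117, 0.0343]
eef_rot: [0.728, 0.685, 0.001, -0.0]
ft_force: [-0.1, 0.0, -1.1]
width: 0.0239
grip_force: 35.0
time: 70.03
ee_pos: [0.4891, 0.4116, 0.1845]
eef_rot: [0.728, 0.685, 0.001, -0.0]
ft_force: [-0.1, -0.3, -0.9]
width: 0.0391
grip_force: 0.0
turn units 0.01 shift units after turn [-20.68   5.4    0.15] yaw0 86.5 q7 -0.73
```

```bash
python3 -m crank '[[[-0.985,0.257,0],0],[[-0.985,0.257,0],0],[[-0.985,0.257,0],0],[[-0.985,0.257,0],0],[[-0.985,0.257,0],0],[[-0.985,0.257,0],0],[[-0.985,0.257,0],0],[[-0.985,0.257,0],0],[[-0.985,0.257,0],0],[[-0.985,0.257,0],0],[[-0.985,0.257,0],0],[[-0.985,0.257,0],0]]' 0.4; python3 -m crank '[[[-0.985,0.257,0],0],[[-0.985,0.257,0],0],[[-0.985,0.257,0],0],[[-0.985,0.257,0],0],[[-0.985,0.257,0],0],[[-0.985,0.257,0],0],[[-0.985,0.257,0],0],[[-0.985,0.257,0],0],[[-0.985,0.257,0],0],[[0,0,0],0],[[0,0,0],0]]'; python3 -c "
from h import *
go([.6132,-.2180,.0713],86.5)"
```

```text
time: 71.53
ee_pos: [0.5591, 0.0507, 0.182]
eef_rot: [0.728, 0.686, -0.001, -0.0]
ft_force: [-0.5, 1.2, -0.4]
width: 0.0348
grip_force: 0.0
time: 72.9
ee_pos: [0.6126, -0.217, 0.1822]
eef_rot: [0.728, 0.686, -0.0, -0.001]
ft_force: [-0.2, -0.0, 0.9]
width: 0.0346
grip_force: 0.0
turn units 0.01 shift units after turn [-0.03  0.02  3.7 ] yaw0 86.6 q7 0.41
```

```bash
python3 -m crank '[[[-0.03,0.02,0.8],0],[[0,0,0.8],0],[[0,0,0.8],0],[[0,0,0.4],0],[[0,0,0.2],0],[[0,0,0],0],[[0,0,0],0]]'; python3 - <<'E'
from h import *
im,M,s=shot("wrist","w_l3"); print(s["ee_pos"])
for v in (215,225,232,238): 
    d=im[v].astype(int); q=np.where((d[:,2]>d[:,0]-8)&(np.arange(640)>270)&(np.arange(640)<380))[0]; print(v,q.min() if len(q) else None,q.max() if len(q) else None,len(q),q.mean() if len(q) else 0)
E
```

```text
time: 73.78
ee_pos: [0.6139, -0.2189, 0.0942]
eef_rot: [0.728, 0.686, 0.0, 0.0]
ft_force: [-0.3, -0.2, -0.8]
width: 0.0347
grip_force: 0.0
[ 0.6139 -0.2189  0.0942]
215 302 342 41 322.0
225 302 341 40 321.5
232 302 341 40 321.5
238 303 341 39 322.0
```

Centred (columns 302-341 against the finger centre at 324). Grip and lift.

```bash
python3 -m crank '[[[0,-0.03,0.35],0],[[0,0,0.25],0],[[0,0,0.15],0],[[0,0,0],0]]'; python3 -m crank '[[[0,0,0],0],[[0,0,0],0],[[0,0,0],0],[[0,0,0],0],[[0,0,0],0],[[0,0,0],0]]' 0 35; python3 -m crank '[[[0,0,-0.5],0],[[0,0,-1],0],[[0,0,-1],0],[[0,0,-1],0],[[0,0,0],0]]'; python3 - <<'E'
from lane import *
im,M,s=shot("top","t4")
hsv=cv2.cvtColor(im[:,:,::-1].copy(),cv2.COLOR_BGR2HSV)
hm=((abs(hsv[:,:,0].astype(int)-106)<12)&(hsv[:,:,1]>35)&(hsv[:,:,2]>90)).astype(np.uint8)
hm[:190]=0;hm[262:]=0;hm[:,:140]=0;hm[:,235:]=0
n,l,st,cc=cv2.connectedComponentsWithStats(hm); i=1+np.argmax(st[1:,4])
rr=cv2.minAreaRect(np.argwhere(l==i)[:,::-1].astype(np.float32)); p=plane(M,*rr[0],.05); print("tub",rr,p)
go([.4895,.475,.175],86.5)
E
```

```text
time: 74.32
ee_pos: [0.6123, -0.2187, 0.0707]
eef_rot: [0.728, 0.685, -0.0, -0.0]
ft_force: [-1.0, 0.1, 1.2]
width: 0.0346
grip_force: 0.5
time: 75.08
ee_pos: [0.6125, -0.2188, 0.0708]
eef_rot: [0.728, 0.685, 0.0, -0.0]
ft_force: [0.2, -0.2, -1.7]
width: 0.0243
grip_force: 35.0
time: 75.7
ee_pos: [0.6139, -0.2196, 0.1794]
eef_rot: [0.728, 0.685, 0.001, 0.002]
ft_force: [-0.4, -0.6, -1.4]
width: 0.0242
grip_force: 35.0
tub ((186.86285400390625, 221.44247436523438), (37.58323669433594, 56.20855712890625), 86.18592071533203) [0.49   0.4438 0.05  ]
turn units 0.01 shift units after turn [22.84 -5.53  0.08] yaw0 86.5 q7 0.42
```

```bash
python3 -m crank '[[[0.993,-0.24,0],0],[[0.993,-0.24,0],0],[[0.993,-0.24,0],0],[[0.993,-0.24,0],0],[[0.993,-0.24,0],0],[[0.993,-0.24,0],0],[[0.993,-0.24,0],0],[[0.993,-0.24,0],0],[[0.993,-0.24,0],0],[[0.993,-0.24,0],0],[[0.993,-0.24,0],0],[[0.993,-0.24,0],0]]'; python3 -m crank '[[[0.993,-0.24,0],0],[[0.993,-0.24,0],0],[[0.993,-0.24,0],0],[[0.993,-0.24,0],0],[[0.993,-0.24,0],0],[[0.993,-0.24,0],0],[[0.993,-0.24,0],0],[[0.993,-0.24,0],0],[[0.993,-0.24,0],0],[[0.993,-0.24,0],0],[[0.993,-0.24,0],0],[[0,0,0],0]]'; python3 - <<'E'
from lane import *
im,M,s=shot("wrist","w_tub2")
hsv=cv2.cvtColor(im[:,:,::-1].copy(),cv2.COLOR_BGR2HSV)
hm=((abs(hsv[:,:,0].astype(int)-106)<12)&(hsv[:,:,1]>35)&(hsv[:,:,2]>70)).astype(np.uint8); hm[250:]=0
n,l,st,cc=cv2.connectedComponentsWithStats(hm); i=1+np.argmax(st[1:,4]); a=st[i]; print("tub bbox",a)
for u,v in((a[0],a[1]+a[3]//3),(a[0]+a[2],a[1]+a[3]//3),(a[0]+a[2]//2,a[1])): print(plane(M,u,v,.056))
print(s["width"],s["grip_force"]); go([.4895,.475,.032],86.5)
E
```

```text
time: 77.25
ee_pos: [0.547, 0.1441, 0.175]
eef_rot: [0.728, 0.685, -0.001, -0.0]
ft_force: [-0.1, 0.1, -0.8]
width: 0.0238
grip_force: 35.0
time: 78.75
ee_pos: [0.4862, 0.4776, 0.1741]
eef_rot: [0.727, 0.687, -0.001, -0.001]
ft_force: [-0.1, -0.2, -0.5]
width: 0.0239
grip_force: 35.0
tub bbox [ 259  141  129  109 8238]
[0.4279 0.5021 0.056 ]
[0.5462 0.4955 0.056 ]
[0.4884 0.5313 0.056 ]
0.023861109967615455 34.997777100652456
turn units 0.02 shift units after turn [-0.02  0.07  4.75] yaw0 86.7 q7 -0.78
```

```bash
python3 -m crank '[[[-0.02,0.05,0.9],0],[[0,0,0.9],0],[[0,0,0.9],0],[[0,0,0.9],0],[[0,0,0.7],0],[[0,0,0.35],0],[[0,0,0.1],0],[[0,0,0],0],[[0,0,0],0]]'; python3 -m crank '[[[0,0,0],0],[[0,0,0],0],[[0,0,0],0],[[0,0,-0.5],0],[[0,0,-1],0],[[0,0,-1],0],[[0,0,-1],0],[[0,0,-1],0],[[0,0,-0.5],0],[[0,0,0],0]]' 0.45; python3 -c "
from h import *
go([.5697,-.0025,.18],86.5);go([.5697,-.0025,.18],177)"
```

```text
time: 79.92
ee_pos: [0.4904, 0.4749, 0.0344]
eef_rot: [0.728, 0.686, 0.001, -0.0]
ft_force: [0.2, -0.1, -1.1]
width: 0.0239
grip_force: 35.0
time: 81.18
ee_pos: [0.4904, 0.4748, 0.1846]
eef_rot: [0.728, 0.685, 0.001, -0.0]
ft_force: [-0.4, 0.9, 0.3]
width: 0.0391
grip_force: 0.0
turn units 0.01 shift units after turn [-15.72   3.61   0.15] yaw0 86.5 q7 -0.78
turn units -11.31 shift units after turn [ -3.47 -15.75   0.15] yaw0 86.5 q7 -0.78
```

```bash
python3 -m crank '[[[-0.982,0.226,0],0],[[-0.982,0.226,0],0],[[-0.982,0.226,0],0],[[-0.982,0.226,0],0],[[-0.982,0.226,0],0],[[-0.982,0.226,0],0],[[-0.982,0.226,0],0],[[-0.982,0.226,0],0],[[-0.982,0.226,0],0],[[-0.982,0.226,0],0],[[-0.982,0.226,0],0],[[-0.982,0.226,0],0]]' 0.5; python3 -m crank '[[[-0.982,0.226,0],0],[[-0.982,0.226,0],0],[[-0.982,0.226,0],0],[[-0.982,0.226,0],0],[[0,0,0],-0.95],[[0,0,0],-0.95],[[0,0,0],-0.95],[[0,0,0],-0.95],[[0,0,0],-0.95],[[0,0,0],-0.95],[[0,0,0],-0.95],[[0,0,0],-0.95]]'; python3 -m crank '[[[0,0,0.5],-0.95],[[0,0,0.5],-0.95],[[0,0,0.5],-0.95],[[0,0,0.5],-0.86],[[0,0,0],0],[[0,0,0],0]]'; python3 - <<'E'
from h import *
go([.5697,-.003,.0725],177)
im,M,s=shot("top","t5")
im[:,:,::-1][0:1]; a=cv2.resize(im[195:250,155:225,::-1],None,fx=5,fy=5,interpolation=cv2.INTER_CUBIC); b=cv2.resize(im[150:265,345:475,::-1],None,fx=3,fy=3,interpolation=cv2.INTER_CUBIC)
c=np.zeros((345,350+390,3),np.uint8); c[:275,:350]=a; c[:345,350:]=b; cv2.imwrite("pics/t5c.png",c)
E
```

```text
time: 82.68
ee_pos: [0.5493, 0.1155, 0.182]
eef_rot: [0.728, 0.686, -0.001, -0.0]
ft_force: [0.9, 0.7, -1.4]
width: 0.0437
grip_force: 0.0
time: 84.18
ee_pos: [0.5691, -0.0026, 0.1819]
eef_rot: [0.279, 0.96, -0.0, -0.001]
ft_force: [0.6, -0.5, -0.2]
width: 0.0438
grip_force: 0.0
time: 84.92
ee_pos: [0.5698, -0.0027, 0.1233]
eef_rot: [0.027, 1.0, -0.0, -0.0]
ft_force: [-0.3, -0.6, -0.6]
width: 0.0438
grip_force: 0.0
turn units -0.02 shift units after turn [ 0.   -0.01  1.69] yaw0 176.9 q7 1.54
```

View pics/t5c.png

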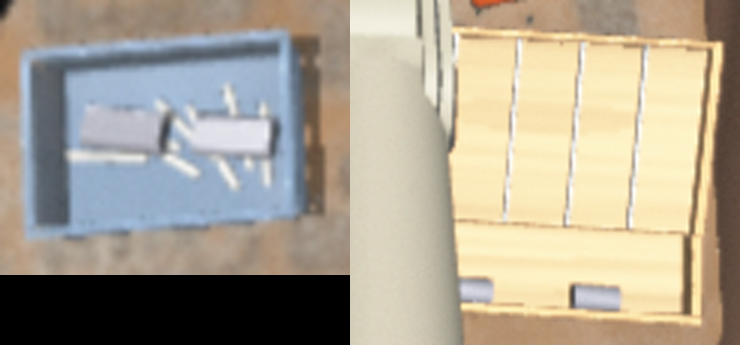

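Both squashed offcuts lie in the tub (crop (122,130) and (233,135)), and the rounds are still in the tray. Now the gate goes up again.

```bash
python3 -m crank '[[[0,-0.01,0.6],0],[[0,0,0.6],0],[[0,0,0.35],0],[[0,0,0.12],0],[[0,0,0],0],[[0,0,0],0]]'; python3 -m crank '[[[0,0,0],0],[[0,0,0],0],[[0,0,0],0],[[0,0,0],0],[[0,0,0],0],[[0,0,0],0]]' 0 35; python3 -m crank '[[[0,0,0.02],0.7],[[0,0,0.04],0.8],[[0,0,0.04],0.8],[[0,0,0.04],0.8],[[0,0,0.04],0.8],[[0,0,0.04],0.8],[[0,0,0],0]]'
```

```text
time: 85.72
ee_pos: [0.5702, -0.0029, 0.0738]
eef_rot: [0.026, 1.0, 0.0, 0.0]
ft_force: [0.7, 0.5, 0.6]
width: 0.0437
grip_force: 0.0
time: 86.48
ee_pos: [0.5699, -0.0031, 0.0733]
eef_rot: [0.026, 1.0, -0.0, 0.0]
ft_force: [-0.5, -0.7, 1.3]
width: 0.0132
grip_force: 35.0
time: 87.35
ee_pos: [0.5702, -0.0029, 0.0675]
eef_rot: [0.348, 0.938, 0.0, 0.0]
ft_force: [-2.9, -1.0, 8.9]
width: 0.0127
grip_force: 35.0
```

```bash
python3 -m crank '[[[0,0,0.04],0.8],[[0,0,0.04],0.8],[[0,0,0.04],0.8],[[0,0,0.04],0.8],[[0,0,0.04],0.8],[[0,0,0.04],0.8],[[0,0,0.03],0.8],[[0,0,0],0.15],[[0,0,0],0],[[0,0,0],0]]'
```

```text
time: 88.6
ee_pos: [0.5707, -0.0027, 0.061]
eef_rot: [0.685, 0.728, 0.001, 0.0]
ft_force: [-9.3, -0.3, 26.7]
width: 0.0129
grip_force: 35.7
```

```bash
python3 -m crank '[[[0,0,-0.05],0],[[0,0,-0.03],0],[[0,0,0],0]]'; python3 -m crank '[[[0,0,0],0],[[0,0,0],0],[[0,0,0],0],[[0,0,0],0],[[0,0,-0.5],0],[[0,0,-1],0],[[0,0,-1],0],[[0,0,-1],0],[[0,0,-1],0],[[0,0,0],0]]' 0.5; python3 -m crank '[[[0.9,0,0],0],[[0.9,0,0],0],[[0.9,0,0],0],[[0.9,0,0],0],[[0.9,0,0],0],[[0,0,0],0],[[0,0,0],0],[[0,0,0],0]]'; python3 - <<'E'
from lane import *
im,M,s=shot("top","t6")
# compare gate band appearance and knob to t1 (gate up) and t2 (gate down)
A=cv2.imread("pics/t1.png").astype(int);B=cv2.imread("pics/t2.png").astype(int);C=im[:,:,::-1].astype(int)
for n,(u0,u1,v0,v1) in {"gate l5":(446,459,190,198),"gate l3":(403,419,188,196),"gate l1":(360,376,186,194),"knob":(330,350,184,206)}.items():
    print(n,"diff vs up",abs(C-A)[v0:v1,u0:u1].mean(),"vs down",abs(C-B)[v0:v1,u0:u1].mean())
m=(C[:,:,0]>C[:,:,2]-5).astype(np.uint8); k=np.zeros_like(m); k[225:255,352:460]=m[225:255,352:460]
n,l,st,cc=cv2.connectedComponentsWithStats(k)
for i in range(1,n):
    if st[i,4]>40: p=plane(M,*cc[i],.02); print("tray piece",st[i,4],Rm.T@(p[:2]-o))
print(s["ee_pos"],s["ft_force"])
E
```

```text
time: 88.98
ee_pos: [0.5704, -0.0027, 0.0613]
eef_rot: [0.685, 0.728, 0.0, 0.0]
ft_force: [0.7, -0.7, 4.7]
width: 0.0128
grip_force: 35.6
time: 90.22
ee_pos: [0.5712, -0.0032, 0.1992]
eef_rot: [0.686, 0.728, 0.002, 0.001]
ft_force: [-0.0, -0.3, 0.2]
width: 0.0439
grip_force: 0.0
time: 91.22
ee_pos: [0.5619, 0.1305, 0.1961]
eef_rot: [0.686, 0.727, -0.0, 0.0]
ft_force: [-0.7, 0.2, 0.7]
width: 0.0434
grip_force: 0.0
gate l5 diff vs up 0.9455128205128205 vs down 16.21474358974359
gate l3 diff vs up 0.84375 vs down 17.921875
gate l1 diff vs up 0.8489583333333334 vs down 15.364583333333334
knob diff vs up 1.718939393939394 vs down 22.165151515151514
tray piece 106 [-0.1143  0.0602]
tray piece 110 [-0.1148 -0.0664]
[0.5619 0.1305 0.1961] [-0.7404  0.2272  0.7364]
```

```bash
python3 -c "
from bench import r
print(r.close_job())"
```

```text
the job is handed in; nothing more can be done
None
```

The job is handed in: the two offcuts that rolled lie in the tray, the two that stayed on the slope (only four were present) are in the blue tub, the gate matches its first fully raised state in the top camera view, and the robot was clear after about 91 s; the judge's result was not shown.

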